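# Fill and shut a half-dozen egg carton

### The arm

A 7-joint arm with a two-finger parallel gripper is mounted at the origin on the work surface. World frame = base frame: x ahead of the robot, y to its left, z up, the work surface at z = 0. Lengths are in m, angles in rad, forces in N, time in s.
With the tool pointing down it reaches from about 0.4 to 0.875 m from the base axis. Payload 19.3 kg.
Tool frame: the origin (TCP) lies between the finger pads; the fingertips stand bot.tcp_to_tips ahead of it and the grasp point (between the pads) lies 3 mm ahead of it (bot.tcp_to_tips is the distance from the TCP to the fingertips, in m); x points along the fingers, y is the direction in which the jaws open and shut, and the axes are right-handed (so a half turn about x gives the same grasp; the last joint's range is limited). The gripper opens to 85 mm and grips with 20 to 120 N. Pads are 22 mm wide; open, the fingers measure 114 mm over their backs; the gripper's body (76 mm by 85 mm) begins 54 mm behind the grasp point. The pads swing forward as they close: fully open they stand 13 mm farther back than shut.
Start: joints at [1.163, 0.521, -0.036, 1.599, 0.021, 1.021, -0.113], TCP at [0.207, -0.59, 0.253] pointing down, gripper open.
Joint ranges: [-2.91, 2.91], [-0.3, 2.13], [-1.5, 1.42], [0.17, 2.43], [-1.26, 4.41], [0.16, 1.93], [-2.52, 2.52]. Speed limits (rad/s): [1.89, 1.89, 2.39, 2.39, 3.01, 3.01, 3.01].

### API

Orientations are given as [roll, pitch, yaw] about the fixed x, y, z axes, in that order (R = Rz(yaw) Ry(pitch) Rx(roll)).
In Python, from workcell import bot, eyes gives the robot as it stands. The module is installed in compiled form; this text tells all that it offers.
- The arm moves only by the tool step_arm, never from a script. Its argument "targets" is a list that holds one entry, the list of rows, each a list of 7 numbers: the shift along the tool's x, y, z in cm, then the turn, a rotation vector about the tool's x, y, z in rad, then the opening, from 0 (shut) to 1 (fully open). A call has 1 to 10 rows; each row is the pose to reach, as a shift and turn from the pose measured when the call began, along the tool's axes at that moment; what a row does not reach only later rows make up. A row lasts 1/10 s, in which the tool goes at most 50 mm and 8.59 degrees, less where a joint would pass 70% of its speed; a pose out of reach is approached as far as the arm can. A call with a gripper value outside its range is refused whole. The fingers move at their own pace and stop on an object; "grip_force" is the grip in N (left out, the last holds). Time passes only in rows, so rows that repeat a pose let the fingers close. It gives the time, the measured TCP pose, the force and the opening at its end, in the units of the state.
- bot.observe(): the state, without advancing time (a new reading comes with each control period).
- eyes.grab_frame(name): name is "scene" or "top" or "wrist"; returns the picture (480x640x3 uint8, red, green, blue); there is no depth.
- eyes.get_calibration(name): a dict with "fx", "fy", "cx", "cy" (pixels), "k1" (the pictures are not rectified: a ray, as slopes to the right and down, at radius r is drawn at 1 + k1 r^2 times it, then the intrinsics apply), "camera_from_world" (4x4, takes a point from world to camera coordinates); the wrist camera has in their place "hand_eye" (4x4, takes a point from camera to tool coordinates, whose origin is the TCP and whose axes are the tool frame's). Camera axes: x right, y down, z forward; pixel columns grow to the right and rows downward; lengths in m; the calibration is good to about 2 mm. A picture is of the moment at which its call begins: read the wrist's pose just before it. get_calibration takes no time and is no camera call.
- bot.job_done(): hands the job in, once; it reports no verdict.
The state is a dict: "clock": time; "qpos": joint angles; "qd": joint speeds; "joint_efforts": joint torques, N m; "position": TCP position; "tool_rot": TCP orientation; "force": force on the tool from outside, world axes, zero at the start; "moment": the same for the moment, N m; "grip_width": finger opening in m.
Only numpy, scipy, OpenCV 4.12 (cv2) and the standard library are available. Lean on these libraries where they do the work, as an engineer would, in place of code of your own. Each camera call takes 0.05 s, during which the arm holds its last target.

### The job

A customer wants half a dozen eggs: take the last two eggs from the open tray and stand them, small end down, in the two empty cups of the carton, one at a time, then shut the lid fully. The eggs are raw: hold them lightly, set them down rather than letting them fall, leave the four packed eggs standing in their cups and do not push the sauce bottle, jar, bowl of limes or mug about.

Things in the scene. Friction and masses are not known exactly. Their poses are not given: they have to be found in the camera images.
- carton: grey moulded-pulp half-dozen carton, fixed to the counter; origin under its centre on the counter, x along its long side, y from the hinge side to the front, z up. Base 170 mm along x, 118 mm along y; 3 cups along x by 2 along y, 52 mm apart both ways, symmetric about the origin. Tops of the webs between cups and of the rim: 24 to 27 mm above the counter
- lid (a joint): angle of the carton's lid, rad: 0 fully shut, grows as it opens; starts laid back at 2.3 to 2.5 (stop at 2.55). Stiff pulp hinge, no spring, no catch: the lid stays where it is left, and about 0.5 N at its free edge moves it; a firm stop at 0
- lid_hinge (a point): on the carton, half-way along the hinge of the lid, 60 mm from the carton's centre towards its -y, 25 mm above the counter; axes as the carton's, the hinge lies along x. When open, the lid leans back on the -y side of the hinge
- lid_edge (a point): middle of the free edge of the lid, moving with it, 120 mm from the hinge. The lid is a domed pulp shell, 172 mm along the hinge, 42 mm deep, its walls sloping in 23 mm to a flat top. Shut, this edge is 25 mm and the flat top 66 mm above the counter; open, its hollow faces up and towards the carton, its domed outside down and back
- gap1_seat (a point): one of the two empty cups of the carton (any two of the six): the point where the centre of a seated egg lies, on the cup's axis, 31 mm above the counter. A seated egg stands on the webs round the cup, its small end 3 mm above the counter; the cup's mouth is 35 mm wide between the webs
- gap2_seat (a point): the other empty cup of the carton, in the same way; it may be next to the first
- tray: open grey pulp tray of 20 cups (4 along x, 5 along y, 47 mm apart, 202 by 249 mm), fixed to the counter; origin under its centre; webs 24 to 27 mm high. Only the two eggs to be packed stand in it, each with no egg in the eight cups round it
- egg_a_centre (a point): centre, half-way up, of one of the two brown hen's eggs in the tray: 42 mm thick (thickest 3 mm above this point), 56 mm tall, small end down, point z up, about 57 g; it starts 33 mm above the counter. Raw: a few newtons hold it; the shell stands 30 N from each finger and a fall of 3 cm at most. The two eggs are alike: either may go in either empty cup
- egg_b_centre (a point): the other egg in the tray, the same in all
- packed1_centre (a point): centre, half-way up, of one of the four like eggs that already stand in the carton; leave it standing there (point z up)
- packed2_centre (a point): another of the four eggs already in the carton
- packed3_centre (a point): another of the four eggs already in the carton
- packed4_centre (a point): another of the four eggs already in the carton
- sauce: bystander: brown-red sauce bottle with a white cap, 58 mm thick, 170 mm tall; origin at the middle of its foot
- jar: bystander: low jar of spice with a metal cap, 66 mm thick, 85 mm tall; origin at the middle of its foot
- limes: bystander: steel bowl of limes, 132 mm wide, 77 mm tall with the limes; origin at the middle of its foot
- mug: bystander: white enamel mug, 76 mm thick and 75 mm tall, with a handle on its side; origin at the middle of its foot

How it is judged:
On the way, in this order (a step that is already met when the one before it is completed fails the run):
1. one of the two eggs stands in an empty cup of the carton, let go ((((horizontal distance between egg_a_centre and gap1_seat below 0.007 m and distance between egg_a_centre and gap1_seat below 0.009 m and angle between egg_a_centre's own z axis and vertical below 0.3 rad) and contact force between the fingers and egg_a below 0.01 N) or ((horizontal distance between egg_a_centre and gap2_seat below 0.007 m and distance between egg_a_centre and gap2_seat below 0.009 m and angle between egg_a_centre's own z axis and vertical below 0.3 rad) and contact force between the fingers and egg_a below 0.01 N) or ((horizontal distance between egg_b_centre and gap1_seat below 0.007 m and distance between egg_b_centre and gap1_seat below 0.009 m and angle between egg_b_centre's own z axis and vertical below 0.3 rad) and contact force between the fingers and egg_b below 0.01 N) or ((horizontal distance between egg_b_centre and gap2_seat below 0.007 m and distance between egg_b_centre and gap2_seat below 0.009 m and angle between egg_b_centre's own z axis and vertical below 0.3 rad) and contact force between the fingers and egg_b below 0.01 N))), for 0.1 s.
2. both eggs stand in the two empty cups, let go, with the lid still open ((((horizontal distance between egg_a_centre and gap1_seat below 0.007 m and distance between egg_a_centre and gap1_seat below 0.009 m and angle between egg_a_centre's own z axis and vertical below 0.3 rad) and (horizontal distance between egg_b_centre and gap2_seat below 0.007 m and distance between egg_b_centre and gap2_seat below 0.009 m and angle between egg_b_centre's own z axis and vertical below 0.3 rad)) or ((horizontal distance between egg_a_centre and gap2_seat below 0.007 m and distance between egg_a_centre and gap2_seat below 0.009 m and angle between egg_a_centre's own z axis and vertical below 0.3 rad) and (horizontal distance between egg_b_centre and gap1_seat below 0.007 m and distance between egg_b_centre and gap1_seat below 0.009 m and angle between egg_b_centre's own z axis and vertical below 0.3 rad))) and contact force between the fingers and egg_a below 0.01 N and contact force between the fingers and egg_b below 0.01 N and value of joint lid above 0.3 rad), for 0.1 s.
3. the lid is shut (value of joint lid below 0.06 rad), for 0.2 s.
At the end, for the whole second after the job is handed in: Each formerly empty cup holds one egg from the tray, let go, at rest (centre within 7 mm sideways, 9 mm in all of its seat; upright within 17 degrees); the four packed eggs are within 7 mm of their starts, upright within 17 degrees; the lid is within 0.06 rad of shut ((((horizontal distance between egg_a_centre and gap1_seat below 0.007 m and distance between egg_a_centre and gap1_seat below 0.009 m and angle between egg_a_centre's own z axis and vertical below 0.3 rad) and (horizontal distance between egg_b_centre and gap2_seat below 0.007 m and distance between egg_b_centre and gap2_seat below 0.009 m and angle between egg_b_centre's own z axis and vertical below 0.3 rad)) or ((horizontal distance between egg_a_centre and gap2_seat below 0.007 m and distance between egg_a_centre and gap2_seat below 0.009 m and angle between egg_a_centre's own z axis and vertical below 0.3 rad) and (horizontal distance between egg_b_centre and gap1_seat below 0.007 m and distance between egg_b_centre and gap1_seat below 0.009 m and angle between egg_b_centre's own z axis and vertical below 0.3 rad))) and distance of each of packed1_centre, packed2_centre, packed3_centre, packed4_centre from where it was at the start of the episode below 0.007 m and angle between each of packed1_centre, packed2_centre, packed3_centre, packed4_centre's own z axis and vertical below 0.3 rad and contact force between the fingers and egg_a below 0.01 N and contact force between the fingers and egg_b below 0.01 N and linear speed of each of egg_a, egg_b below 0.02 m/s and value of joint lid below 0.06 rad); the robot touches nothing.
It fails at once if an egg is let fall or thrown (it moves faster than 0.8 m/s with no finger on it, a fall of over 3 cm) ((linear speed of egg_a above 0.8 m/s and contact force between the fingers and egg_a below 0.01 N) or (linear speed of egg_b above 0.8 m/s and contact force between the fingers and egg_b below 0.01 N) or (linear speed of packed1 above 0.8 m/s and contact force between the fingers and packed1 below 0.01 N) or (linear speed of packed2 above 0.8 m/s and contact force between the fingers and packed2 below 0.01 N) or (linear speed of packed3 above 0.8 m/s and contact force between the fingers and packed3 below 0.01 N) or (linear speed of packed4 above 0.8 m/s and contact force between the fingers and packed4 below 0.01 N)).
It fails at once if an egg is squeezed or knocked by the fingers with more than 60 N (30 N from each of two fingers) (contact force between the fingers and egg_a above 60 N or contact force between the fingers and egg_b above 60 N or contact force between the fingers and packed1 above 60 N or contact force between the fingers and packed2 above 60 N or contact force between the fingers and packed3 above 60 N or contact force between the fingers and packed4 above 60 N).
It fails at once if the sauce bottle, spice jar, bowl of limes or mug is shifted more than 20 mm (distance of any of sauce, jar, limes, mug from where it was at the start of the episode above 0.02 m).
It also fails if it takes over 72 s, if anything falls off the work surface, if the arm or the gripper's body presses on something with over 40 N, if the wrist force passes 120 N, or if a joint passes its speed limit or range.

## Working session

There is one attempt and no reset: what is moved stays moved. The work goes in short steps, Python scripts to look and compute and a tool call to move; the robot and the scene stay as the last step left them, time stands still between calls to the robot, and variables do not carry over. Pictures are saved under pics/ and viewed, and the job is handed in when it is done.

Besides the shell and the picture viewer there is one more tool, called after "Emit:" in YAML: its name, and indented under it one key for each argument. step_arm: Moves the arm, as the interface text tells. Its arguments: {"type":"object","properties":{"targets":{"type":"array","items":{"type":"array","items":{"type":"array","items":{"type":"number"}}}},"grip_force":{"type":"number"}},"required":["targets"]}

```bash
mkdir -p pics
python3 - <<'E'
from workcell import bot, eyes
import cv2,json
print(bot.observe()); print(bot.tcp_to_tips)
for n in ("scene","top","wrist"):
    print(n,eyes.get_calibration(n))
    cv2.imwrite(f"pics/{n}0.png",eyes.grab_frame(n)[:,:,::-1])
E
```

```text
{'clock': 0.0, 'qpos': array([ 1.16281805,  0.52203192, -0.03633832,  1.60000367,  0.02116657,
        1.02109439, -0.11277044]), 'qd': array([ 0.00060048,  0.000276  , -0.0007296 ,  0.00076365,  0.00019217,
       -0.00022191, -0.0003055 ]), 'joint_efforts': array([-5.11673334e-04, -9.27106547e+01,  1.97936431e+00, -3.69932950e+01,
        1.77696417e-02,  8.14861036e-03, -5.66194763e-05]), 'position': array([ 0.20699657, -0.58939366,  0.25271598]), 'tool_rot': array([-1.52882404,  1.56964232,  1.95055839]), 'force': array([ 0.71968721, -0.00976089,  0.0216216 ]), 'moment': array([ 0.02332707,  0.01417502, -0.04422788]), 'grip_width': 0.08541636110803312}
0.022
scene {'fx': 563.93913627911, 'fy': 563.93913627911, 'cx': 324.03008702954025, 'cy': 239.8806593879198, 'k1': -0.08388438534190412, 'camera_from_world': array([[-8.10555261e-01,  5.85658824e-01,  1.97743684e-03,
         4.64468781e-01],
       [ 3.43514750e-01,  4.78155639e-01, -8.08309843e-01,
        -1.69548989e-01],
       [-4.74339314e-01, -6.54500517e-01, -5.88754013e-01,
         2.06239877e+00],
       [ 0.00000000e+
[... 258 characters left out ...]
00816554,  0.00925853],
       [-0.99393705, -0.01413611, -0.10903812,  0.58507067],
       [ 0.1089066 ,  0.00976426, -0.99400403,  1.4184984 ],
       [ 0.        ,  0.        ,  0.        ,  1.        ]])}
wrist {'fx': 348.93848511707307, 'fy': 348.93848511707307, 'cx': 326.0988419998994, 'cy': 238.36119733438764, 'k1': 0.011191622260848483, 'hand_eye': array([[-1.79942053e-05, -2.83878248e-01,  9.58860334e-01,
        -1.20066938e-01],
       [ 9.99999992e-01, -1.28787000e-04, -1.93621764e-05,
         6.81151002e-05],
       [ 1.28985247e-04,  9.58860325e-01,  2.83878248e-01,
        -7.26111878e-02],
       [ 0.00000000e+00,  0.00000000e+00,  0.00000000e+00,
         1.00000000e+00]])}
```

View pics/top0.png

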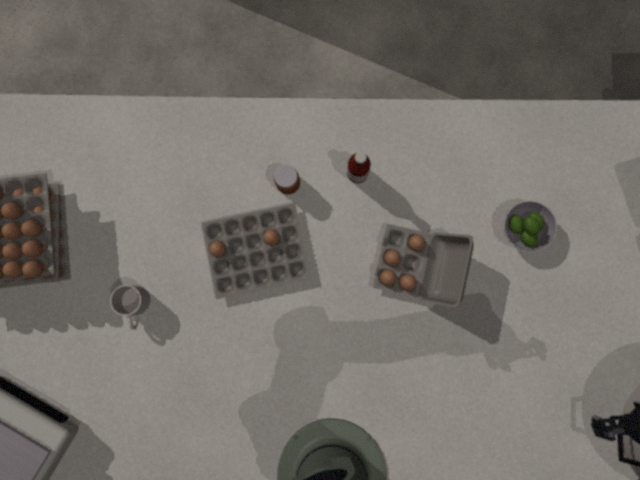

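View pics/scene0.png

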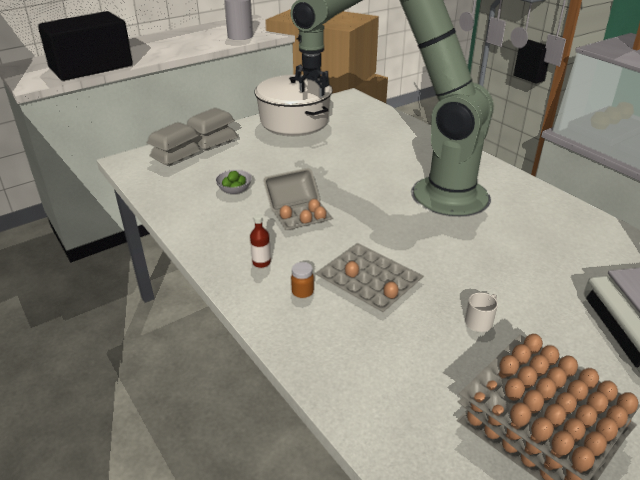

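View pics/wrist0.png

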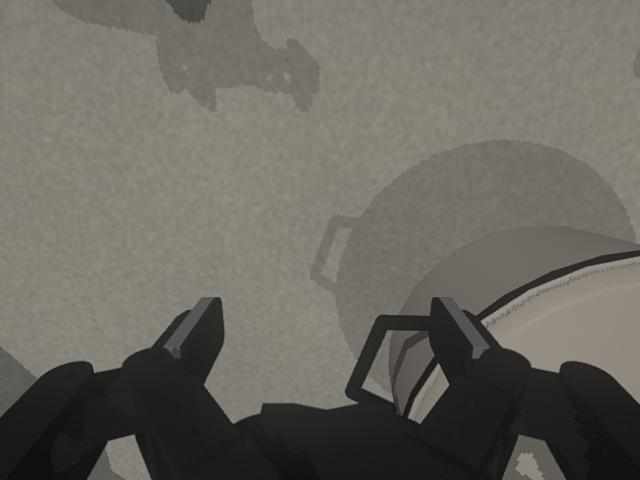

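The top view shows the tray eggs at (218,248) and (271,237). The packed eggs are at (416,242), (392,257), (387,278) and (408,283), which leaves the empty cups at about (395,239) and (412,262). The lid lies back to the right, towards world -y. I'll measure these next.

```bash
cat > h.py <<'E'
import numpy as np, cv2
from scipy.spatial.transform import Rotation as R
from workcell import bot, eyes
def und(c,uv):
    uv=np.atleast_2d(np.asarray(uv,float)); d=np.c_[(uv[:,0]-c['cx'])/c['fx'],(uv[:,1]-c['cy'])/c['fy']]
    x=d.copy()
    for _ in range(20): x=d/(1+c['k1']*(x**2).sum(1,keepdims=True))
    return x
def wTc(name,st=None):
    c=eyes.get_calibration(name)
    if name=='wrist':
        T=np.eye(4);T[:3,:3]=R.from_euler('xyz',st['tool_rot']).as_matrix();T[:3,3]=st['position']
        return c,T@c['hand_eye']
    return c,np.linalg.inv(c['camera_from_world'])
def rays(name,uv,st=None):
    c,T=wTc(name,st); x=und(c,uv); d=np.c_[x,np.ones(len(x))]@T[:3,:3].T
    return T[:3,3],d/np.linalg.norm(d,axis=1,keepdims=True)
def onz(name,uv,z,st=None):
    o,d=rays(name,uv,st); return o+d*((z-o[2])/d[:,2])[:,None]
def proj(name,P,st=None):
    c,T=wTc(name,st); P=np.atleast_2d(P); p=(P-T[:3,3])@T[:3,:3]; x=p[:,:2]/p[:,2:]
    x=x*(1+c['k1']*(x**2).sum(1,keepdims=True)); return x*c['fx']+[c['cx'],c['cy']]
def eggs(im,sat=100,amin=60):
    hsv=cv2.cvtColor(im,cv2.COLOR_RGB2HSV); m=((hsv[...,0]<16)&(hsv[...,1]>sat)&(hsv[...,2]>50)).astype(np.uint8)
    m=cv2.morphologyEx(m,cv2.MORPH_OPEN,np.ones((3,3)))
    n,l,s,c=cv2.connectedComponentsWithStats(m); out=[]
    for i in range(1,n):
        if s[i,4]>=amin:
            ct=max(cv2.findContours((l==i).astype(np.uint8),0,cv2.CHAIN_APPROX_NONE)[0],key=cv2.contourArea)
            if len(ct)<5: continue
            (cc,ax,an)=cv2.fitEllipse(ct); out.append((c[i],s[i],cc,ax))
    return out
E
python3 - <<'E'
from h import *
for n,rng in(("top",1),("scene",1)):
    im=eyes.grab_frame(n)
    for c,s,cc,ax in eggs(im,90,40):
        if n=="top" and c[0]<100: continue
        if n=="scene" and c[0]>430: continue
        print(n,c.round(1),s,np.round(cc,1),np.round(ax,1),onz(n,[c],0.035)[0].round(4))
im=cv2.imread("pics/top0.png"); cv2.imwrite("pics/crop.png",cv2.resize(im[190:320,190:490],None,fx=2.6,fy=2.6,interpolation=cv2.INTER_CUBIC))
E
```

```text
top [351.6 162.7] [349 157   7  13  64] [351.7 162.9] [ 6.2 12.1] [ 0.7898 -0.0431  0.035 ]
top [270.9 236.9] [264 230  15  15 186] [270.9 236.9] [14. 15.] [0.5925 0.162  0.035 ]
top [416.1 242.3] [409 235  16  16 200] [416.2 242.3] [14.6 15.6] [ 0.5839 -0.2102  0.035 ]
top [217.1 248.7] [210 242  15  15 192] [217.1 248.7] [14.3 15.2] [0.5603 0.2989 0.035 ]
top [391.7 257.4] [384 250  16  16 197] [391.7 257.4] [14.4 15.6] [ 0.5443 -0.1479  0.035 ]
top [387.4 277.3] [380 270  16  16 203] [387.4 277.3] [14.7 15.8] [ 0.4934 -0.1371  0.035 ]
top [407.4 282. ] [400 275  16  15 204] [407.4 282.1] [14.6 15.9] [ 0.4822 -0.188   0.035 ]
scene [312.5 211.6] [300 199  26  24 361] [313.1 211.4] [19.5 27.4] [ 0.5109 -0.1525  0.035 ]
scene [285.3 211.9] [280 206  12  13 128] [285.3 211.9] [11.5 12.4] [ 0.5861 -0.2044  0.035 ]
scene [259.1 236. ] [250 224  19  23 325] [259.1 235.9] [17.9 22.3] [ 0.729  -0.1356  0.035 ]
scene [261.2 264.1] [253 261  17   7  73] [261.2 263.8] [ 6.  16.5] [ 0.7967 -0.0086  0.035 ]
scene [351.5 268.7] [345 261  14  16 176] [351.5 268.7] [13.2 15.1] [0.5926 0.1646 0.035 ]
scene [302.2 286.5] [291 276  23  22 417] [302.1 285.8] [22.7 24.5] [0.7546 0.1461 0.035 ]
scene [390.5 289.6] [384 282  14  16 192] [390.5 289.6] [13.8 15.8] [0.5613 0.302  0.035 ]
```

View pics/crop.png

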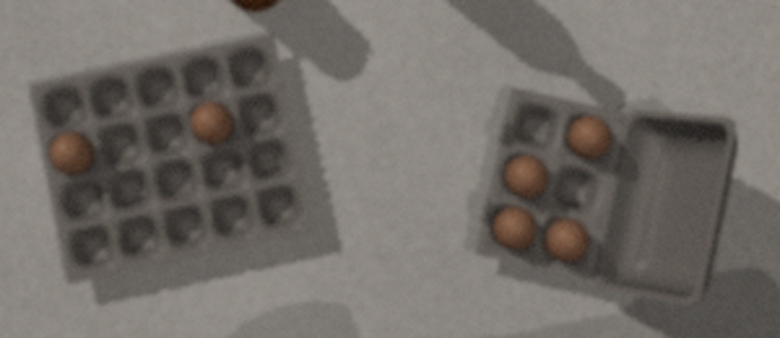

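```bash
cat >> h.py <<'E'
def goal(p,yaw,st=None):
    """shift cm + rotvec in tool axes for tool-down pose, jaw (tool y) at world angle yaw"""
    st=st or bot.observe(); R0=R.from_euler('xyz',st['tool_rot'])
    y=np.array([np.cos(yaw),np.sin(yaw),0]); x=np.array([0,0,-1.]); Rt=R.from_matrix(np.c_[x,y,np.cross(x,y)])
    s=R0.inv().apply(np.asarray(p)-st['position'])*100
    return s.round(2),(R0.inv()*Rt).as_rotvec().round(3)
E
python3 - <<'E'
from h import *
st=bot.observe(); M=R.from_euler('xyz',st['tool_rot']).as_matrix(); print(M.round(3))
print("jaw ang",np.arctan2(M[1,1],M[0,1]))
for y in (-0.998,0.573,0.573-np.pi,-0.998+np.pi): print(y,goal([0.5925,0.163,0.2],y))
E
```

```text
[[-0.     0.331 -0.943]
 [ 0.    -0.943 -0.331]
 [-1.    -0.001  0.   ]]
jaw ang -1.2330262521195123
-0.998 (array([  5.33, -58.23, -61.31]), array([-0.235, -0.   ,  0.001]))
0.573 (array([  5.33, -58.23, -61.31]), array([-1.806, -0.   ,  0.   ]))
-2.568592653589793 (array([  5.33, -58.23, -61.31]), array([1.336, 0.   , 0.   ]))
2.143592653589793 (array([  5.33, -58.23, -61.31]), array([2.907e+00, 1.000e-03, 0.000e+00]))
```

Emit:
step_arm:
  targets:
    - [[5.3,-58.2,-61.3,-1.806,0,0,1],[5.3,-58.2,-61.3,-1.806,0,0,1],[5.3,-58.2,-61.3,-1.806,0,0,1],[5.3,-58.2,-61.3,-1.806,0,0,1],[5.3,-58.2,-61.3,-1.806,0,0,1],[5.3,-58.2,-61.3,-1.806,0,0,1],[5.3,-58.2,-61.3,-1.806,0,0,1],[5.3,-58.2,-61.3,-1.806,0,0,1],[5.3,-58.2,-61.3,-1.806,0,0,1],[5.3,-58.2,-61.3,-1.806,0,0,1]]
  grip_force: 20

```text
clock: 1.25
position: [0.4352, -0.1438, 0.2222]
tool_rot: [1.31, 1.57, 0.012]
force: [1.2, -0.4, 0.7]
grip_width: 0.0853
```

Run:
```python
from h import *
st=bot.observe(); print(st['clock'],st['position'],st['qpos'])
print(goal([0.5925,0.163,0.2],0.573))
```

```text
1.25 [ 0.43519914 -0.14378525  0.22217657] [ 0.62952644  0.34012483 -0.54074872  2.03512124  0.23579945  0.82542392
  0.22573994]
(array([  2.23,  23.41, -25.31]), array([-0.3,  0. , -0. ]))
```

Emit:
step_arm:
  targets:
    - [[2.2,23.4,-25.3,-0.3,0,0,1],[2.2,23.4,-25.3,-0.3,0,0,1],[2.2,23.4,-25.3,-0.3,0,0,1],[2.2,23.4,-25.3,-0.3,0,0,1],[2.2,23.4,-25.3,-0.3,0,0,1],[2.2,23.4,-25.3,-0.3,0,0,1],[2.2,23.4,-25.3,-0.3,0,0,1],[2.2,23.4,-25.3,-0.3,0,0,1],[2.2,23.4,-25.3,-0.3,0,0,1],[2.2,23.4,-25.3,-0.3,0,0,1]]

```text
clock: 2.25
position: [0.5922, 0.1617, 0.2001]
tool_rot: [-0.422, 1.57, -1.421]
force: [-0.0, 0.8, -0.4]
grip_width: 0.086
```

Run:
```python
from h import *
st=bot.observe(); print(st['clock'],st['position'],st['qpos'])
im=eyes.grab_frame('wrist'); cv2.imwrite("pics/w1.png",im[:,:,::-1])
for c,s,cc,ax in eggs(im,90,300): print(c.round(1),s,np.round(cc,1),np.round(ax,1),onz('wrist',[cc],0.035,st)[0].round(4))
print(goal([0.5925,0.163,0.2],0.573))
```

```text
2.25 [0.59224085 0.16170525 0.20010868] [ 0.03225089  0.6213024  -0.59154662  1.6597898   0.40129021  0.98465475
 -0.12655143]
[392.3  42.8] [ 363   13   58   63 2706] [392.3  42.7] [56.7 59.2] [0.5594 0.3024 0.035 ]
[325.6 222.4] [ 302  198   49   50 1889] [325.6 222.4] [47.8 48.5] [0.5914 0.1629 0.035 ]
[416.6 341.6] [405 321  24  48 676] [416.7 341.8] [20.7 43.9] [0.7248 0.1124 0.035 ]
[119.6 452.8] [  99  435   41   36 1047] [119.7 452.7] [30.  42.8] [ 0.545  -0.1583  0.035 ]
(array([ 0.03,  0.1 , -0.12]), array([-0.002,  0.001,  0.   ]))
```

View pics/w1.png

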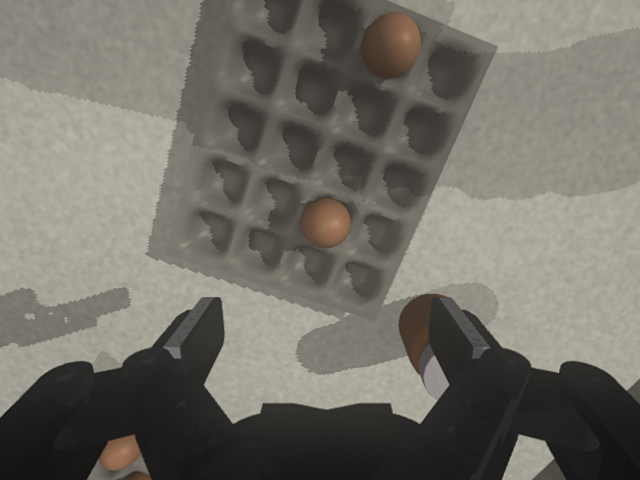

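The near egg is at (325,222), which gives (0.591,0.163) and agrees with the top view. Next I descend and grip at 20 N.

Emit:
step_arm:
  targets:
    - [[3,0.1,-0.1,0,0,0,1],[6,0.1,-0.1,0,0,0,1],[9,0.1,-0.1,0,0,0,1],[12,0.1,-0.1,0,0,0,1],[13.5,0.1,-0.1,0,0,0,1],[14.5,0.1,-0.1,0,0,0,1],[15.2,0.1,-0.1,0,0,0,1],[15.2,0.1,-0.1,0,0,0,1],[15.2,0.1,-0.1,0,0,0,1]]

```text
clock: 3.2
position: [0.5931, 0.1628, 0.0492]
tool_rot: [0.685, 1.569, -0.315]
force: [-0.9, 0.9, -0.5]
grip_width: 0.0854
```

Emit:
step_arm:
  targets:
    - [[0,0,0,0,0,0,0.7],[0,0,0,0,0,0,0.6],[0,0,0,0,0,0,0.52],[0,0,0,0,0,0,0.46],[0,0,0,0,0,0,0.42],[0,0,0,0,0,0,0.4],[0,0,0,0,0,0,0.4],[0,0,0,0,0,0,0.4]]

```text
clock: 4.0
position: [0.592, 0.1619, 0.049]
tool_rot: [-0.92, 1.568, -1.92]
force: [-7.7, -4.4, 5.9]
grip_width: 0.0403
```

Run:
```python
from h import *
st=bot.observe(); print(st['clock'],st['position'],st['grip_width'],st['force'],bot.tcp_to_tips)
cv2.imwrite("pics/w2.png",eyes.grab_frame('wrist')[:,:,::-1])
```

```text
4.0 [0.59200418 0.16194758 0.04903911] 0.040277180825890685 [-7.73674576 -4.38844674  5.88213806] 0.022
```

View pics/w2.png

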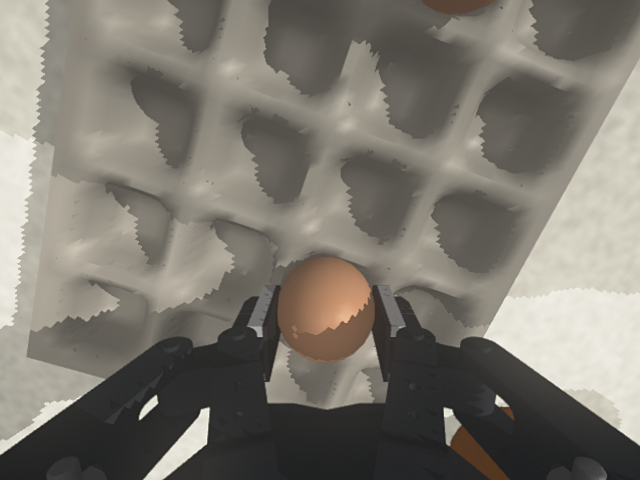

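The egg is centred between the pads at (326,308) and the width reads 40 mm, so it is held. Next I lift it.

Emit:
step_arm:
  targets:
    - [[0,0,0,0,0,0,0.3],[0,0,0,0,0,0,0.3],[-1,0,0,0,0,0,0.3],[-2,0,0,0,0,0,0.3],[-4,0,0,0,0,0,0.3],[-7,0,0,0,0,0,0.3],[-10,0,0,0,0,0,0.3],[-12,0,0,0,0,0,0.3]]

```text
clock: 4.85
position: [0.5927, 0.1626, 0.1722]
tool_rot: [0.25, 1.569, -0.75]
force: [0.2, 0.0, 0.4]
grip_width: 0.0398
```

Run:
```python
from h import *
st=bot.observe(); print(st['clock'],st['position'],st['grip_width'],st['force'])
im=eyes.grab_frame('wrist');cv2.imwrite("pics/w3.png",im[:,:,::-1])
for c,s,cc,ax in eggs(im,90,300): print(c.round(1),s,np.round(cc,1),np.round(ax,1),onz('wrist',[cc],st['position'][2]-.014,st)[0].round(4))
# cups from top picture
P=np.array([[0.5839,-0.2102],[0.5443,-0.1479],[0.4934,-0.1371],[0.4822,-0.188]])
G=np.array([[1,-1],[0,1],[-1,1],[-1,-1]])*[.052,.026]
# rigid fit
Pm,Gm=P.mean(0),G.mean(0); H=(G-Gm).T@(P-Pm); th=np.arctan2(H[0,1]-H[1,0],H[0,0]+H[1,1]); 
C=np.array([[np.cos(th),-np.sin(th)],[np.sin(th),np.cos(th)]]); o=Pm-C@Gm
print('theta',th,'origin',o,'res',(G@C.T+o-P).round(4).tolist(),'gap1',C@[.052,.026]+o,'gap2',C@[0,-.026]+o)
```

```text
4.85 [0.59265564 0.16262611 0.17215597] 0.039776191345374315 [0.21942389 0.02810201 0.43226989]
[397.5  34.1] [ 365    0   66   71 3764] [397.5  34.1] [63.  74.1] [0.5568 0.2641 0.1582]
[326.9 308.8] [ 279  257   95  103 7496] [326.9 308.8] [ 93.7 100.2] [0.5927 0.1639 0.1582]
[447.7 326.5] [ 418  309   61   39 1397] [448.1 327. ] [33.3 54.6] [0.6415 0.1849 0.1582]
theta -0.21511547814006812 origin [ 0.53865037 -0.17357498] res [[0.0, 0.0001], [-0.0001, -0.0003], [-0.0, 0.0], [0.0001, 0.0001]] gap1 [ 0.59500183 -0.15927417] gap2 [ 0.53310041 -0.19897573]
```

View pics/w3.png

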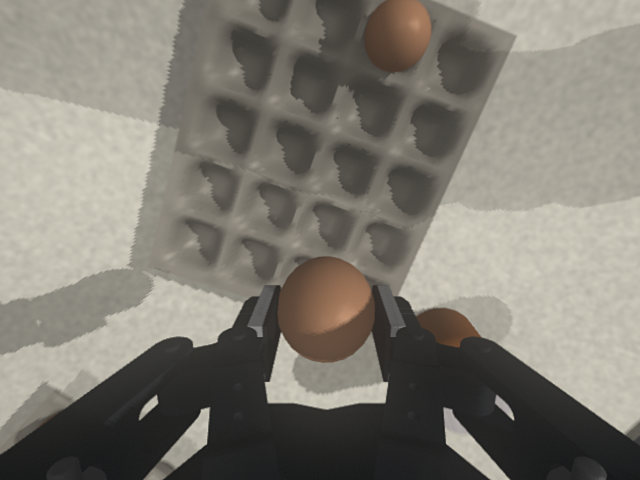

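Run:
```python
from h import *
print(goal([0.533,-0.2,0.19],0.570))
```

```text
(array([ -1.53, -24.71,  27.28]), array([ 0.001,  0.003, -0.003]))
```

Emit:
step_arm:
  targets:
    - [[-0.5,-1,1.1,0,0,0,0.3],[-1,-3.5,3.9,0,0,0,0.3],[-1.5,-6.5,7.2,0,0,0,0.3],[-1.8,-9.5,10.5,0,0,0,0.3],[-1.8,-12.5,13.8,0,0,0,0.3],[-1.8,-15.5,17.1,0,0,0,0.3],[-1.8,-18.5,20.4,0,0,0,0.3],[-1.8,-21.5,23.7,0,0,0,0.3],[-1.6,-23.7,26.2,0,0.003,-0.003,0.3],[-1.5,-24.7,27.3,0,0.003,-0.003,0.3]]

```text
clock: 5.9
position: [0.5318, -0.2044, 0.1898]
tool_rot: [-0.679, 1.57, -1.683]
force: [0.4, -0.2, -0.5]
grip_width: 0.0402
```

Emit:
step_arm:
  targets:
    - [[0,0,0,0,0,0,0.3],[0,0,0,0,0,0,0.3]]

```text
clock: 6.1
position: [0.5317, -0.204, 0.1901]
tool_rot: [-0.56, 1.57, -1.564]
force: [-0.0, -0.0, -0.6]
grip_width: 0.04
```

Run:
```python
from h import *
st=bot.observe(); print(st['clock'],st['position'],st['qpos'],st['grip_width'],goal([0.533,-0.2,0.19],0.570))
im=eyes.grab_frame('wrist')
for c,s,cc,ax in eggs(im,90,300):
  z=0.034 if s[4]<4500 else st['position'][2]-.014
  cv2.circle(im,(int(cc[0]),int(cc[1])),2,(0,255,0)); print(c.round(1),s,np.round(cc,1),np.round(ax,1),onz('wrist',[cc],z,st)[0].round(4))
for g in([0.595,-0.1593,0.034],[0.5331,-0.199,0.034],[.5839,-.2102,.034],[.4822,-.188,.034]): 
  u=proj('wrist',g,st)[0]; print(u); cv2.drawMarker(im,(int(u[0]),int(u[1])),(255,0,0))
cv2.imwrite("pics/w4.png",im[:,:,::-1])
```

```text
6.1 [ 0.53167911 -0.20400215  0.19007453] [ 0.67108674  0.56431777 -0.57695953  1.78880368  0.38228551  0.90160209
  0.49015088] 0.04002221839589842 (array([ 0.01,  0.33, -0.27]), array([-0.004,  0.001,  0.   ]))
[330.  125.7] [ 303   98   55   56 2392] [330.1 125.7] [52.7 55.9] [ 0.4923 -0.1359  0.034 ]
[282.9 175.2] [ 257  149   53   53 2190] [282.9 175.2] [51.7 52.2] [ 0.481  -0.1868  0.034 ]
[376.9 174.6] [ 351  149   53   52 2198] [376.9 174.6] [51.3 52.7] [ 0.5428 -0.1469  0.034 ]
[335.3 300.9] [ 278  238  121  124 9483] [334.2 301.9] [ 90.3 140.7] [ 0.5326 -0.1983  0.1761]
[420.90524524 222.34846778]
[330.50568358 222.71864572]
[374.02258024 264.94682756]
[283.42486695 177.39730543]
```

View pics/w4.png

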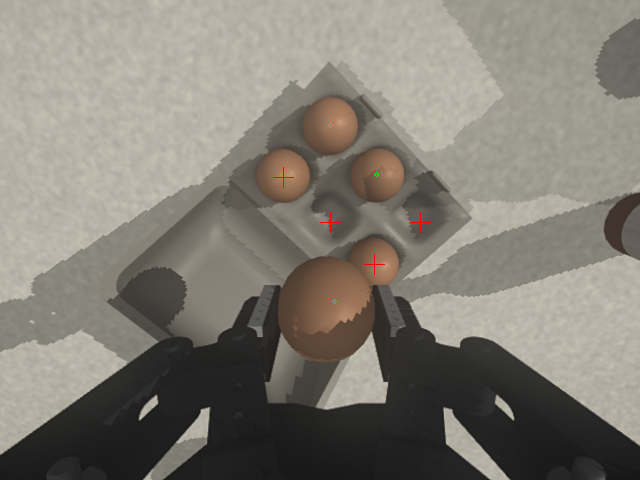

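The carton eggs at (330,126), (283,175) and (377,175) agree with the top-view fit to about 1.2 mm, and the empty cup is at (330,222). Next I descend into the back-middle cup.

Run:
```python
from h import *
print(goal([0.532,-0.199,0.0485],0.570))
```

```text
(array([14.16,  0.23, -0.36]), array([-0.002,  0.001,  0.   ]))
```

Emit:
step_arm:
  targets:
    - [[0,0.25,-0.35,0,0,0,0.3],[2,0.25,-0.35,0,0,0,0.3],[4,0.25,-0.35,0,0,0,0.3],[6,0.25,-0.35,0,0,0,0.3],[8,0.25,-0.35,0,0,0,0.3],[9,0.25,-0.35,0,0,0,0.3],[9.5,0.25,-0.35,0,0,0,0.3],[9.5,0.25,-0.35,0,0,0,0.3],[9.5,0.25,-0.35,0,0,0,0.3]]

```text
clock: 7.05
position: [0.5327, -0.1988, 0.0959]
tool_rot: [0.332, 1.569, -0.671]
force: [0.6, -0.7, -0.3]
grip_width: 0.0399
```

Run:
```python
from h import *
st=bot.observe(); print(st['clock'],st['position'],st['grip_width'],goal([0.532,-0.199,0.0485],0.570))
im=eyes.grab_frame('wrist')
for g in([0.5938,-0.1581,0.034],[0.5319,-0.1978,0.034],[.5827,-.209,.034],[.481,-.1868,.034]): 
  u=proj('wrist',g,st)[0]; print(u); cv2.drawMarker(im,(int(u[0]),int(u[1])),(255,0,0))
cv2.imwrite("pics/w5.png",im[:,:,::-1])
```

```text
7.05 [ 0.53270601 -0.19875394  0.09585668] 0.03991878314204355 (array([ 4.74, -0.07, -0.02]), array([-0.002,  0.001, -0.   ]))
[457.23945208 267.09334212]
[325.10308268 267.38503538]
[387.86073582 325.93934574]
[254.85906002 202.43662557]
```

View pics/w5.png

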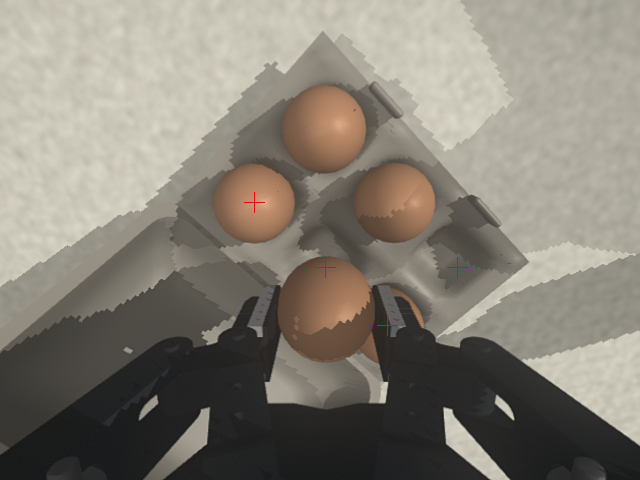

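Emit:
step_arm:
  targets:
    - [[0.5,-0.05,0,0,0,0,0.3],[1.2,-0.05,0,0,0,0,0.3],[2,-0.05,0,0,0,0,0.3],[2.7,-0.05,0,0,0,0,0.3],[3.2,-0.05,0,0,0,0,0.3],[3.2,-0.05,0,0,0,0,0.3]]

```text
clock: 7.7
position: [0.5319, -0.199, 0.063]
tool_rot: [-0.327, 1.57, -1.329]
force: [0.6, -0.1, -0.2]
grip_width: 0.0398
```

Run:
```python
from h import *
st=bot.observe(); print(st['clock'],st['position'],st['grip_width'],st['force'],goal([0.532,-0.199,0.0485],0.570))
im=eyes.grab_frame('wrist')
cv2.imwrite("pics/w6.png",im[:,:,::-1])
```

```text
7.7 [ 0.53194724 -0.19900448  0.06302721] 0.03979311508406097 [ 0.60840895 -0.11478168 -0.17412534] (array([1.45, 0.  , 0.  ]), array([-0.002,  0.001,  0.   ]))
```

View pics/w6.png

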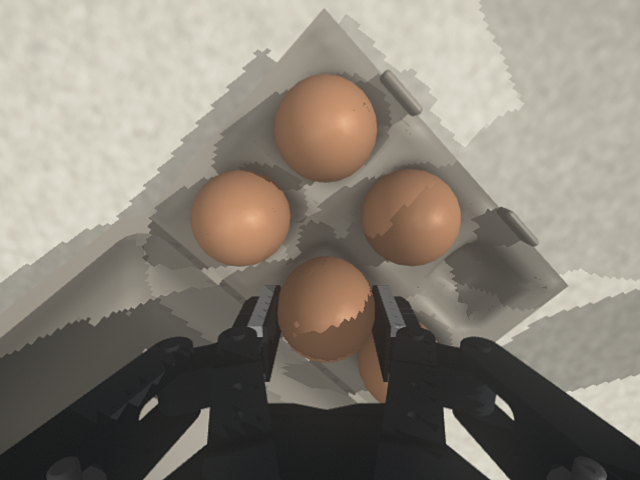

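The held egg at (326,308) continues the lattice of C (325,127), D (240,217) and B (411,217). Next I lower it.

Emit:
step_arm:
  targets:
    - [[0.4,0,0,0,0,0,0.3],[0.8,0,0,0,0,0,0.3],[1.1,0,0,0,0,0,0.3],[1.4,0,0,0,0,0,0.3],[1.45,0,0,0,0,0,0.3],[1.45,0,0,0,0,0,0.3]]

```text
clock: 8.35
position: [0.5321, -0.1992, 0.0489]
tool_rot: [-0.134, 1.57, -1.137]
force: [-0.1, -0.7, -0.7]
grip_width: 0.0398
```

Emit:
step_arm:
  targets:
    - [[0.1,0,0,0,0,0,0.3],[0.15,0,0,0,0,0,0.3],[0.15,0,0,0,0,0,0.3]]

```text
clock: 8.65
position: [0.5321, -0.1995, 0.0476]
tool_rot: [-0.128, 1.569, -1.132]
force: [-1.5, -2.6, 3.2]
grip_width: 0.0399
```

Contact at about 3 N. Next I open slightly.

Emit:
step_arm:
  targets:
    - [[0,0,0,0,0,0,0.5],[0,0,0,0,0,0,0.55],[0,0,0,0,0,0,0.6],[0,0,0,0,0,0,0.62],[0,0,0,0,0,0,0.62],[0,0,0,0,0,0,0.62]]

```text
clock: 9.25
position: [0.5321, -0.1994, 0.0476]
tool_rot: [-0.141, 1.569, -1.145]
force: [0.5, -0.1, 0.3]
grip_width: 0.053
```

Run:
```python
from h import *
st=bot.observe(); print(st['clock'],st['position'],st['grip_width'],st['force'])
im=eyes.grab_frame('wrist')
cv2.imwrite("pics/w7.png",im[:,:,::-1])
```

```text
9.25 [ 0.53212582 -0.19944849  0.04756868] 0.05297979444703367 [ 0.45441588 -0.09328758  0.28333543]
```

View pics/w7.png

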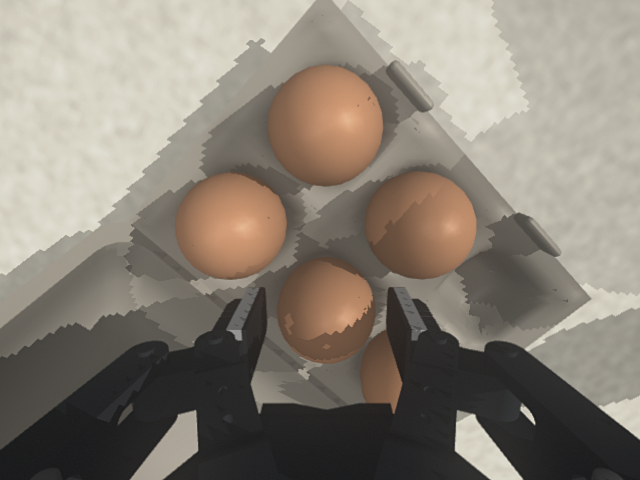

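The egg stands free in the cup, released at (326,310). Next I retreat upwards and go to the second egg.

Emit:
step_arm:
  targets:
    - [[-1,0,0,0,0,0,0.62],[-2,0,0,0,0,0,0.62],[-4,0,0,0,0,0,0.62],[-7,0,0,0,0,0,0.62],[-11,0,0,0,0,0,0.62],[-14,0,0,0,0,0,0.62],[-15,0,0,0,0,0,0.62]]

```text
clock: 10.0
position: [0.5331, -0.1994, 0.2016]
tool_rot: [0.469, 1.565, -0.534]
force: [0.4, 1.2, -0.1]
grip_width: 0.0526
```

Run:
```python
from h import *
st=bot.observe(); print(st['clock'],st['position'],goal([0.56,0.301,0.2],0.570))
im=eyes.grab_frame('wrist')
for c,s,cc,ax in eggs(im,90,300): print(c.round(1),s,np.round(ax,1),onz('wrist',[cc],.034,st)[0].round(4))
cv2.imwrite("pics/w8.png",im[:,:,::-1])
```

```text
10.0 [ 0.53308577 -0.1994326   0.20157688] (array([ 3.000e-02,  2.917e+01, -4.075e+01]), array([-0.002,  0.005, -0.003]))
[324.4 129.3] [ 299  102   52   55 2186] [50.4 53.5] [ 0.4921 -0.1361  0.034 ]
[279.2 176.7] [ 254  152   51   50 2022] [49.7 50. ] [ 0.4808 -0.187   0.034 ]
[369.3 176.4] [ 344  152   51   50 2027] [49.2 50.5] [ 0.5426 -0.1473  0.034 ]
[324.5 220.6] [ 301  197   48   48 1861] [47.7 47.8] [ 0.5317 -0.1983  0.034 ]
[366.6 260.9] [ 343  237   48   48 1789] [46.1 47.6] [ 0.5823 -0.2091  0.034 ]
```

View pics/w8.png

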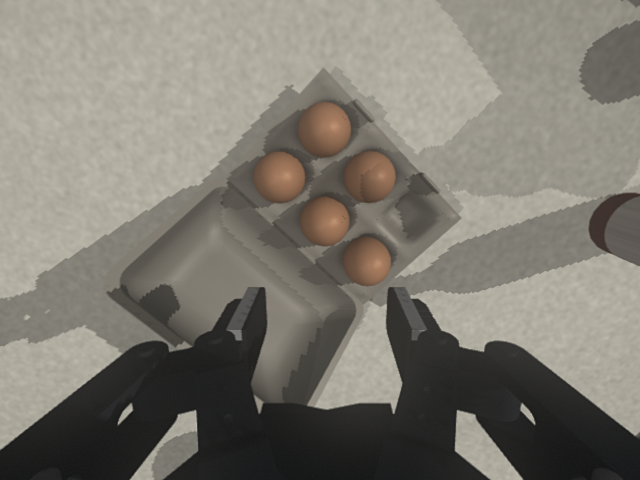

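The first egg is seated at (0.5317,-0.1983), within 0.5 mm of its lattice position. Next is the second egg.

Emit:
step_arm:
  targets:
    - [[0,2,-2.8,0,0,0,1],[0,5,-7,0,0,0,1],[0,8.5,-11.9,0,0,0,1],[0,12,-16.8,0,0,0,1],[0,15.5,-21.7,0,0,0,1],[0,19,-26.6,0,0,0,1],[0,22.5,-31.4,0,0,0,1],[0,26,-36.3,0,0,0,1],[0,28.2,-39.4,0,0.005,-0.003,1],[0,29.2,-40.7,0,0.005,-0.003,1]]

```text
clock: 11.05
position: [0.5592, 0.2859, 0.1996]
tool_rot: [-1.452, 1.569, -2.456]
force: [1.2, -0.7, -0.4]
grip_width: 0.0855
```

Emit:
step_arm:
  targets:
    - [[0,0,0,0,0,0,1],[0,0,0,0,0,0,1]]

```text
clock: 11.25
position: [0.5582, 0.2871, 0.1986]
tool_rot: [-1.682, 1.568, -2.683]
force: [-0.1, -0.7, -1.2]
grip_width: 0.0854
```

Run:
```python
from h import *
st=bot.observe(); print(st['clock'],st['position'])
im=eyes.grab_frame('wrist')
for c,s,cc,ax in eggs(im,90,300):
  p=onz('wrist',[cc],.035,st)[0]; print(c.round(1),s,np.round(ax,1),p.round(4))
  if np.hypot(p[0]-.56,p[1]-.301)<.02: print(goal([p[0],p[1]-.001,.0485],0.570))
cv2.imwrite("pics/w9.png",im[:,:,::-1])
```

```text
11.25 [0.55821951 0.28714373 0.19859275]
[337.5 213.6] [ 313  189   48   49 1769] [45.  48.4] [0.561  0.3003 0.035 ]
(array([15.02,  0.97, -1.05]), array([-0.002,  0.   ,  0.003]))
[401.6 409.2] [387 399  29  22 304] [11.9 31. ] [0.7219 0.1692 0.035 ]
```

View pics/w9.png

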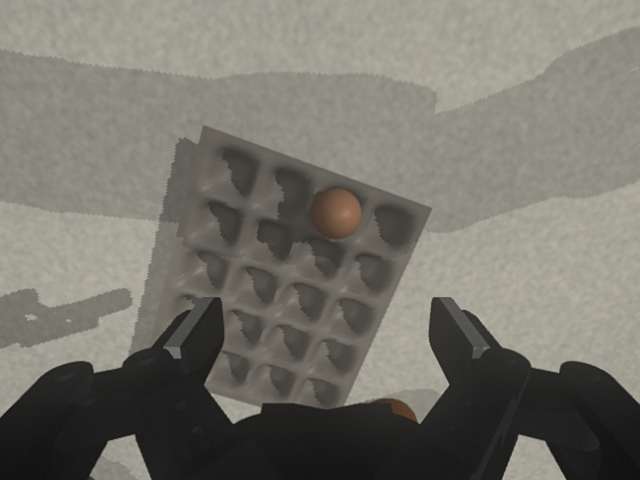

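The egg is at (337,213), which gives (0.561,0.300). I centre over it and descend.

Emit:
step_arm:
  targets:
    - [[0.5,0.95,-1.05,0,0,0,1],[3,0.95,-1.05,0,0,0,1],[6,0.95,-1.05,0,0,0,1],[9,0.95,-1.05,0,0,0,1],[12,0.95,-1.05,0,0,0,1],[13.5,0.95,-1.05,0,0,0,1],[14.5,0.95,-1.05,0,0,0,1],[15,0.95,-1.05,0,0,0,1],[15,0.95,-1.05,0,0,0,1],[15,0.95,-1.05,0,0,0,1]]

```text
clock: 12.3
position: [0.5614, 0.2994, 0.0497]
tool_rot: [-1.214, 1.569, -2.217]
force: [0.2, 0.3, -0.1]
grip_width: 0.0856
```

Run:
```python
from h import *
st=bot.observe(); print(st['clock'],st['position'])
im=eyes.grab_frame('wrist')
for c,s,cc,ax in eggs(im,90,300):
  p=onz('wrist',[cc],.035,st)[0]; print(cc,s,np.round(ax,1),p.round(4))
cv2.imwrite("pics/w10.png",im[:,:,::-1])
```

```text
12.3 [0.56135205 0.29938059 0.04972604]
(322.9524841308594, 308.7762756347656) [ 275  256   97  105 7923] [ 96.3 102.9] [0.5601 0.2994 0.035 ]
```

View pics/w10.png

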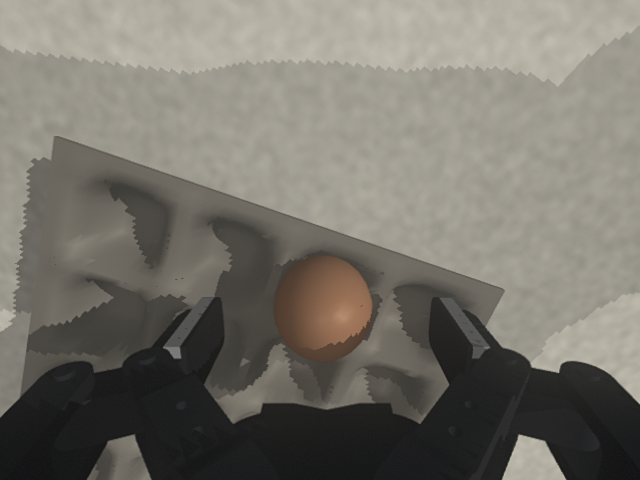

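The egg at (323,309) lies in the same place as the first did, apart from 1 mm along the jaws. I shift by that and close.

Emit:
step_arm:
  targets:
    - [[0.05,-0.12,0,0,0,0,0.8],[0.05,-0.12,0,0,0,0,0.7],[0.05,-0.12,0,0,0,0,0.6],[0.05,-0.12,0,0,0,0,0.52],[0.05,-0.12,0,0,0,0,0.46],[0.05,-0.12,0,0,0,0,0.42],[0.05,-0.12,0,0,0,0,0.38],[0.05,-0.12,0,0,0,0,0.3],[0.05,-0.12,0,0,0,0,0.3],[0.05,-0.12,0,0,0,0,0.3]]

```text
clock: 13.35
position: [0.5604, 0.2987, 0.0493]
tool_rot: [-1.139, 1.569, -2.142]
force: [-1.9, -1.1, 3.7]
grip_width: 0.0401
```

Emit:
step_arm:
  targets:
    - [[-1,0,0,0,0,0,0.3],[-2,0,0,0,0,0,0.3],[-4,0,0,0,0,0,0.3],[-7,0,0,0,0,0,0.3],[-10,0,0,0,0,0,0.3],[-12,0,0,0,0,0,0.3],[-13,0,0,0,0,0,0.3]]

```text
clock: 14.05
position: [0.561, 0.2993, 0.182]
tool_rot: [0.985, 1.569, -0.018]
force: [-0.6, 0.3, -0.7]
grip_width: 0.0402
```

Run:
```python
from h import *
st=bot.observe(); print(st['clock'],st['position'],st['grip_width'],st['force'],goal([0.5933,-0.1595,0.19],0.570))
im=eyes.grab_frame('wrist')
for c,s,cc,ax in eggs(im,90,300):
  print(cc,s,np.round(ax,1))
```

```text
14.05 [0.56100886 0.29930419 0.18202568] 0.04017612950057831 [-0.5739979   0.27319153 -0.7210522 ] (array([ -0.79, -21.94,  40.42]), array([-0.002,  0.001, -0.001]))
(325.53765869140625, 308.3191833496094) [ 278  256   96  105 7950] [ 95.2 104.3]
```

Emit:
step_arm:
  targets:
    - [[-0.4,-1.2,2.2,0,0,0,0.3],[-0.8,-3.2,6,0,0,0,0.3],[-0.8,-5.7,10.5,0,0,0,0.3],[-0.8,-8.2,15.1,0,0,0,0.3],[-0.8,-10.7,19.7,0,0,0,0.3],[-0.8,-13.2,24.3,0,0,0,0.3],[-0.8,-15.7,28.9,0,0,0,0.3],[-0.8,-18.2,33.5,0,0,0,0.3],[-0.8,-20.2,37.2,0,0,0,0.3],[-0.8,-21.4,39.4,0,0,0,0.3]]

```text
clock: 15.1
position: [0.5917, -0.1524, 0.1895]
tool_rot: [0.093, 1.57, -0.914]
force: [-0.1, 0.5, -0.6]
grip_width: 0.0397
```

Emit:
step_arm:
  targets:
    - [[0,-0.5,1,0,0,0,0.3],[0,-0.5,1,0,0,0,0.3],[0,-0.5,1,0,0,0,0.3]]

```text
clock: 15.4
position: [0.5927, -0.1621, 0.1891]
tool_rot: [2.076, 1.571, 1.071]
force: [0.1, 1.0, -0.2]
grip_width: 0.0401
```

Run:
```python
from h import *
st=bot.observe(); print(st['clock'],st['position'],st['grip_width'],st['force'],goal([0.5933,-0.1595,0.09],0.570))
im=eyes.grab_frame('wrist')
for c,s,cc,ax in eggs(im,90,300): print(c.round(1),s,np.round(ax,1),onz('wrist',[cc],.034,st)[0].round(4))
cv2.imwrite("pics/w11.png",im[:,:,::-1])
```

```text
15.4 [ 0.59265321 -0.16213294  0.18907218] 0.04014001717729216 [ 0.05294031  0.98015627 -0.24406994] (array([ 9.91,  0.19, -0.19]), array([-0.005, -0.   , -0.   ]))
[230.9 129.5] [ 203  102   57   56 2542] [53.8 58.2] [ 0.4919 -0.1361  0.034 ]
[187.8 179. ] [ 159  153   59   53 2430] [51.6 58.1] [ 0.4809 -0.1869  0.034 ]
[281.8 178.6] [ 256  153   53   52 2203] [51.7 52.4] [ 0.5427 -0.1472  0.034 ]
[238.8 224.7] [ 213  200   53   51 2124] [49.9 52.3] [ 0.5319 -0.1981  0.034 ]
[626.1 267.6] [ 606  227   34   79 1853] [34.5 77.8] [ 0.8233 -0.057   0.034 ]
[317.2 296. ] [ 261  242  112  106 8296] [ 90.4 119.3] [ 0.6196 -0.2186  0.034 ]
```

View pics/w11.png

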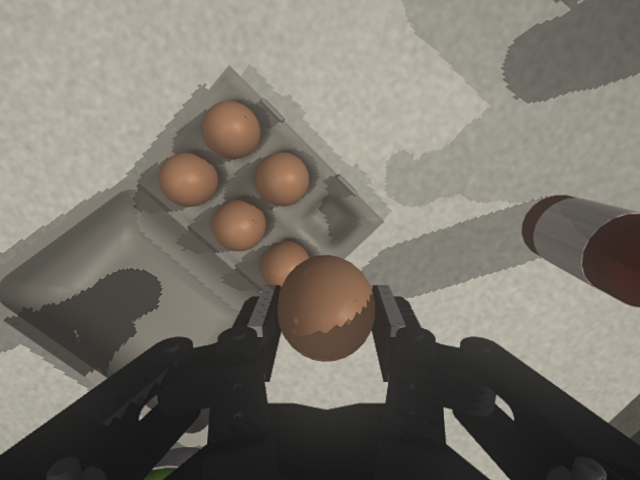

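Emit:
step_arm:
  targets:
    - [[0,0.2,-0.2,0,0,0,0.3],[2,0.2,-0.2,0,0,0,0.3],[4,0.2,-0.2,0,0,0,0.3],[6,0.2,-0.2,0,0,0,0.3],[8,0.2,-0.2,0,0,0,0.3],[10,0.2,-0.2,0,0,0,0.3],[11.5,0.2,-0.2,0,0,0,0.3],[12.3,0.2,-0.2,0,0,0,0.3],[12.6,0.2,-0.2,0,0,0,0.3],[12.6,0.2,-0.2,0,0,0,0.3]]

```text
clock: 16.45
position: [0.5937, -0.1585, 0.0635]
tool_rot: [1.239, 1.57, 0.234]
force: [-0.5, 0.2, 0.5]
grip_width: 0.04
```

Run:
```python
from h import *
st=bot.observe(); print(st['clock'],st['position'],st['grip_width'],st['force'],goal([0.5935,-0.1595,0.0475],0.570))
im=eyes.grab_frame('wrist')
for c,s,cc,ax in eggs(im,90,300): print(c.round(1),s,np.round(ax,1),onz('wrist',[cc],.034,st)[0].round(4))
cv2.imwrite("pics/w12.png",im[:,:,::-1])
```

```text
16.45 [ 0.5936773  -0.15854615  0.06346205] 0.04002235451925509 [-0.50322457  0.23774118  0.50962421] (array([ 1.6 , -0.07,  0.07]), array([-0.004,  0.   , -0.001]))
[141.  129.9] [   81    77   121   107 10065] [102.  123.6] [ 0.4907 -0.1365  0.034 ]
[ 69.6 219.4] [   6  172  129   96 9731] [ 94.9 128.5] [ 0.4798 -0.1877  0.034 ]
[239.7 218.9] [ 191  172   99   95 7407] [94.4 98.1] [ 0.5423 -0.1477  0.034 ]
[166.9 295.7] [ 117  250  101   94 7315] [ 86.7 105.5] [ 0.5312 -0.1985  0.034 ]
[319.8 315.6] [ 265  256  109  148 9134] [ 90.8 152.1] [ 0.5978 -0.1708  0.034 ]
```

View pics/w12.png

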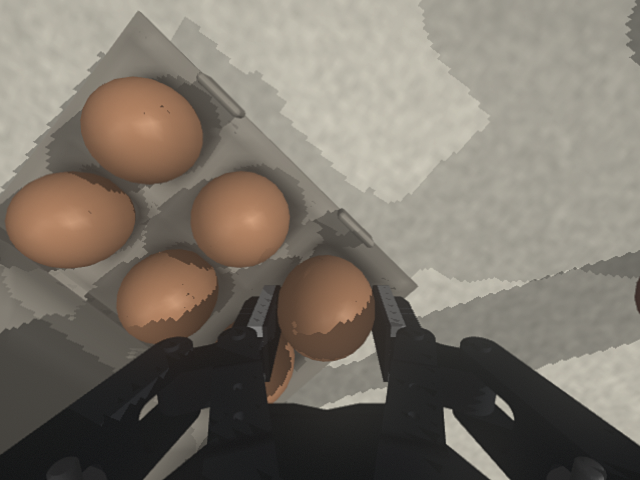

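The egg is over the corner cup at (326,308) and clear of its neighbours. Next I lower it.

Emit:
step_arm:
  targets:
    - [[0.4,-0.05,0.05,0,0,0,0.3],[0.8,-0.05,0.05,0,0,0,0.3],[1.1,-0.05,0.05,0,0,0,0.3],[1.4,-0.05,0.05,0,0,0,0.3],[1.55,-0.05,0.05,0,0,0,0.3],[1.6,-0.05,0.05,0,0,0,0.3],[1.6,-0.05,0.05,0,0,0,0.3]]

```text
clock: 17.2
position: [0.594, -0.1599, 0.0481]
tool_rot: [0.602, 1.569, -0.403]
force: [0.3, -3.1, 5.0]
grip_width: 0.0401
```

Emit:
step_arm:
  targets:
    - [[0,0,0,0,0,0,0.5],[0,0,0,0,0,0,0.55],[0,0,0,0,0,0,0.6],[0,0,0,0,0,0,0.62],[0,0,0,0,0,0,0.62],[0,0,0,0,0,0,0.62]]

```text
clock: 17.8
position: [0.594, -0.1599, 0.0481]
tool_rot: [0.639, 1.569, -0.366]
force: [-0.5, 0.3, -0.4]
grip_width: 0.0527
```

Run:
```python
from h import *
st=bot.observe(); print(st['clock'],st['position'],st['grip_width'],st['force'])
im=eyes.grab_frame('wrist')
cv2.imwrite("pics/w13.png",im[:,:,::-1])
```

```text
17.8 [ 0.59398838 -0.15986902  0.04807738] 0.05266977979380835 [-0.50485759  0.27871548 -0.39009728]
```

View pics/w13.png

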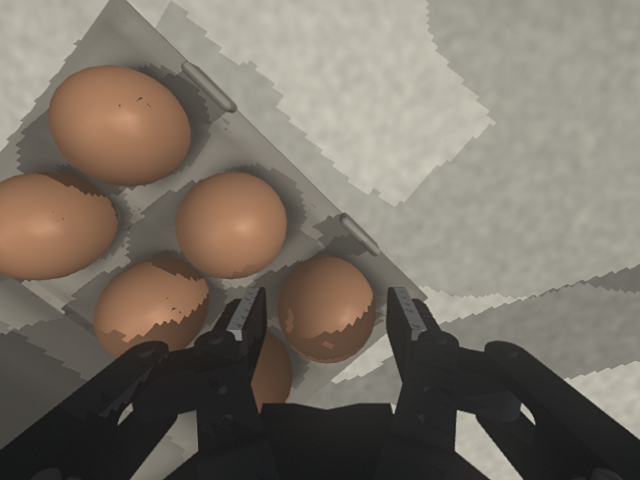

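The second egg stands free at (327,308). I raise the arm and check.

Emit:
step_arm:
  targets:
    - [[-1,0,0,0,0,0,0.62],[-2,0,0,0,0,0,0.62],[-4,0,0,0,0,0,0.62],[-7,0,0,0,0,0,0.62],[-11,0,0,0,0,0,0.62],[-14,0,0,0,0,0,0.62],[-16,0,0,0,0,0,0.62],[-16,0,0,0,0,0,0.62]]

```text
clock: 18.65
position: [0.5949, -0.1599, 0.212]
tool_rot: [0.7, 1.564, -0.305]
force: [-0.0, -0.5, -1.0]
grip_width: 0.0532
```

Run:
```python
from h import *
st=bot.observe(); print(st['clock'],st['position'],st['qpos'].round(2))
im=eyes.grab_frame('wrist')
for c,s,cc,ax in eggs(im,90,300): print(c.round(1),s,np.round(ax,1),onz('wrist',[cc],.034,st)[0].round(4))
cv2.imwrite("pics/w14.png",im[:,:,::-1])
im=eyes.grab_frame('scene')
cv2.imwrite("pics/s14.png",cv2.resize(im[140:320,190:430],None,fx=3,fy=3,interpolation=cv2.INTER_CUBIC)[:,:,::-1])
```

```text
18.65 [ 0.59491851 -0.15990879  0.21200331] [ 0.57  0.61 -0.6   1.65  0.39  1.    0.4 ]
[630.7  30. ] [621   0  19  58 768] [17.9 59.1] [0.7108 0.086  0.034 ]
[233.2 129.5] [ 207  104   53   52 2158] [49.7 53.4] [ 0.4918 -0.1362  0.034 ]
[193.3 175.4] [ 167  151   54   49 2061] [47.7 53.1] [ 0.4809 -0.1868  0.034 ]
[280.3 175.1] [ 256  151   49   49 1895] [48.  48.5] [ 0.5425 -0.1473  0.034 ]
[240.4 217.8] [ 216  195   49   47 1816] [46.2 48.2] [ 0.5317 -0.198   0.034 ]
[324.5 217.6] [ 302  194   46   47 1712] [45.6 46. ] [ 0.5937 -0.1585  0.034 ]
[612.5 252.4] [ 576  211   64   80 3836] [66.1 77.7] [ 0.83   -0.0471  0.034 ]
[283.9 256.8] [ 262  234   45   46 1648] [44.3 45.5] [ 0.5821 -0.2089  0.034 ]
```

View pics/w14.png

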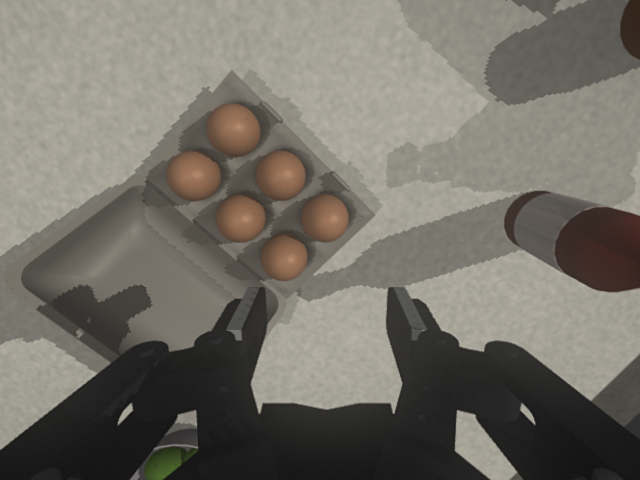

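View pics/s14.png

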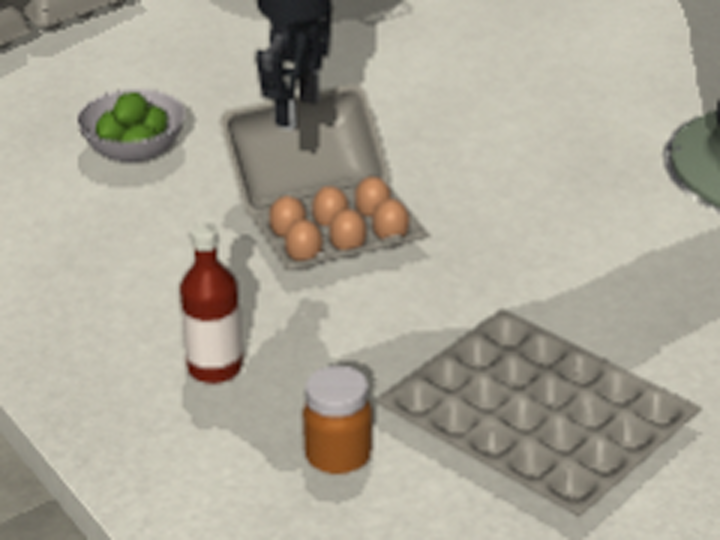

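All six eggs stand on the lattice; the new ones are at (0.5937,-0.1585) and (0.5317,-0.1980), each within 0.5 mm. Next is the lid, which I push from behind with closed fingers, following an arc about the hinge.

```bash
cat > lid.py <<'E'
from h import *
th=-0.215; o=np.array([.5376,-.1726]); yc=np.array([-np.sin(th),np.cos(th)])
def tcp(a):
    C=106*np.array([np.cos(a+.409),np.sin(a+.409)]); Q=94.8*np.array([np.cos(a+.459),np.sin(a+.459)])
    front=min(C[0],Q[0])-60; tip=Q[1]+25
    return front-11, tip+22     # carton y of tool centre, TCP z  (mm)
def world(y,z): return np.r_[o+yc*y/1000,z/1000]
E
python3 - <<'E'
from lid import *
im=eyes.grab_frame('top'); h=cv2.cvtColor(im,cv2.COLOR_RGB2HSV); m=(h[...,0]>35)&(h[...,0]<75)&(h[...,1]>110)&(np.arange(480)[:,None]<300)
print('limes',onz('top',[np.argwhere(m).mean(0)[::-1]],.06))
print('start W',world(-191,67), 'high',goal(world(-191,212),th))
for a in np.arange(2.5,-.01,-.2): print(round(a,2),np.round(tcp(a),1))
cv2.imwrite("pics/t15.png",cv2.resize(im[190:340,330:560],None,fx=3,fy=3,interpolation=cv2.INTER_CUBIC)[:,:,::-1])
E
```

```text
limes [[ 0.62255209 -0.48403826  0.06      ]]
start W [ 0.49685064 -0.35920249  0.067     ] high (array([ -0.4 , -18.84,  11.65]), array([ 0.781,  0.001, -0.001]))
2.5 [-174.1   64.2]
2.3 [-167.2   82.4]
2.1 [-156.5   99.2]
1.9 [-142.3  113.8]
1.7 [-125.3  125.9]
1.5 [-106.9  134.7]
1.3 [-88.7 140.1]
1.1 [-69.9 141.8]
0.9 [-51.1 139.7]
0.7 [-33.1 133.9]
0.5 [-16.6 124.6]
0.3 [ -2.2 112.2]
0.1 [ 9.4 97.3]
```

View pics/t15.png

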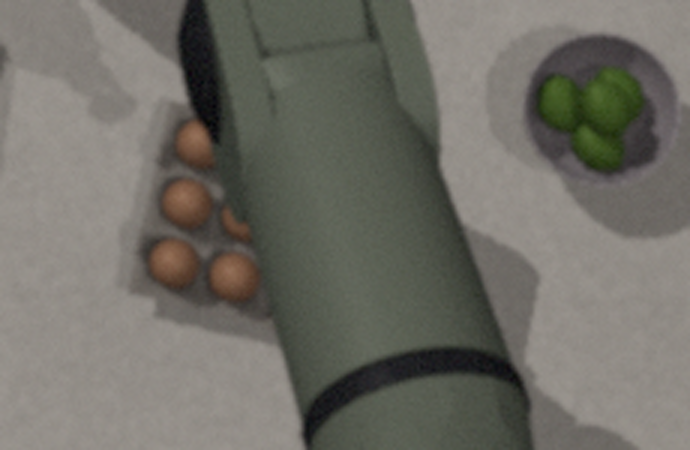

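Emit:
step_arm:
  targets:
    - [[-0.4,-3,1.9,0.14,0,0,0],[-0.4,-6.5,4,0.28,0,0,0],[-0.4,-10,6.2,0.42,0,0,0],[-0.4,-13.5,8.4,0.56,0,0,0],[-0.4,-16.5,10.2,0.7,0,0,0],[-0.4,-18.3,11.3,0.781,0,0,0],[-0.4,-18.8,11.6,0.781,0,0,0],[-0.4,-18.8,11.6,0.781,0,0,0],[-0.4,-18.8,11.6,0.781,0,0,0]]

```text
clock: 19.7
position: [0.4974, -0.3572, 0.2117]
tool_rot: [1.936, 1.57, 0.153]
force: [-0.5, 0.6, 0.9]
grip_width: 0.0002
```

Run:
```python
from lid import *
st=bot.observe(); print(st['clock'],st['position'],st['grip_width'],st['qpos'].round(2),goal(world(-191,67),th))
cv2.imwrite("pics/w16.png",eyes.grab_frame('wrist')[:,:,::-1])
im=eyes.grab_frame('scene')
cv2.imwrite("pics/s16.png",cv2.resize(im[80:260,190:430],None,fx=3,fy=3,interpolation=cv2.INTER_CUBIC)[:,:,::-1])
```

```text
19.7 [ 0.49743415 -0.35721017  0.21165158] 0.00021578145662675508 [ 0.8   0.57 -0.39  1.66  0.26  0.96  0.1 ] (array([14.47, -0.03,  0.21]), array([ 0.003, -0.   , -0.001]))
```

View pics/w16.png

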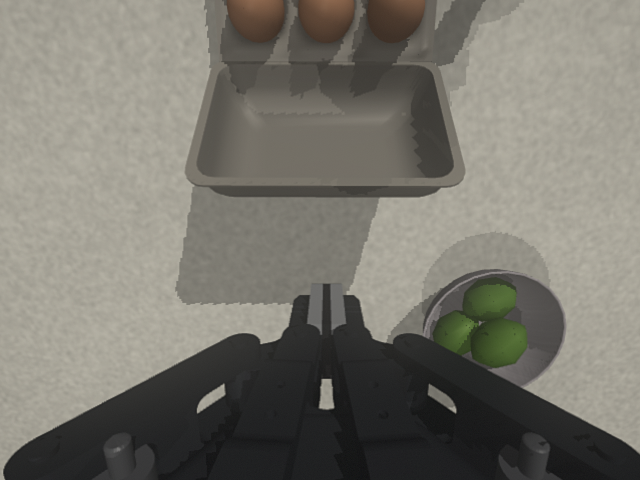

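View pics/s16.png

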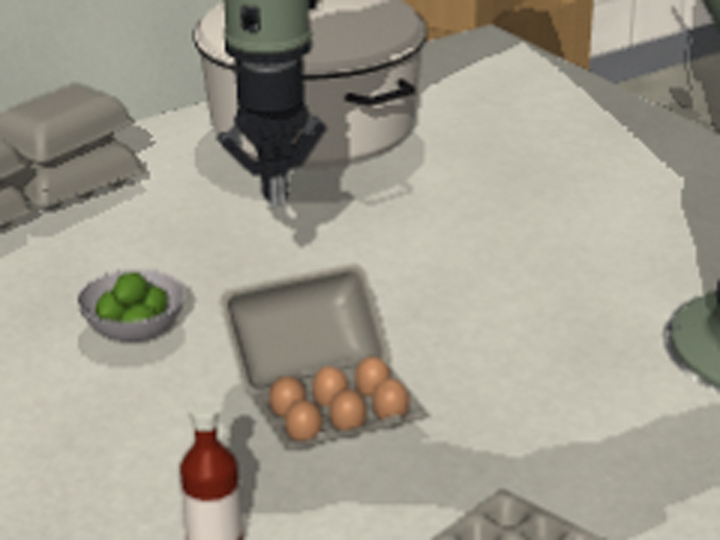

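Run:
```python
from lid import *
st=bot.observe()
for a in (2.2,2.3,2.4,2.5): 
  e=world(-60+120*np.cos(a),25+120*np.sin(a)); c=world(-60+106*np.cos(a+.409),25+106*np.sin(a+.409)); print(a,proj('wrist',e,st)[0].round(1),proj('wrist',c,st)[0].round(1))
```

```text
2.2 [325.  159.9] [325.  185.1]
2.3 [325.  174.6] [325.1 190. ]
2.4 [325.  186.5] [325.1 193.1]
2.5 [325.  195.9] [325.1 194.7]
```

The lid edge at row 187 and its corner at row 195 give a lid angle of about 2.4. I lower the closed fingers behind it.

Emit:
step_arm:
  targets:
    - [[3,0,0.2,0,0,0,0],[6,0,0.2,0,0,0,0],[9,0,0.2,0,0,0,0],[12,0,0.2,0,0,0,0],[13.5,0,0.2,0,0,0,0],[14.4,0,0.2,0,0,0,0],[14.4,0,0.2,0,0,0,0]]

```text
clock: 20.5
position: [0.4975, -0.3588, 0.0675]
tool_rot: [2.199, 1.57, 0.416]
force: [-0.3, 0.6, -0.4]
grip_width: -0.0003
```

```bash
cat > path.py <<'E'
from lid import *
import sys
st=bot.observe(); print(st['clock'],st['position'].round(4),st['force'].round(1))
v=(st['position'][:2]-o)@yc*1000; print('y',v.round(1))
for a in map(float,sys.argv[1:]):
  y,z=tcp(a); print(a,goal(world(y,z),th,st))
E
python3 path.py 2.4 2.3 2.2 2.1 2.0 1.9 1.8 1.7
```

```text
20.5 [ 0.4975 -0.3588  0.0675] [-0.3  0.6 -0.4]
y -190.5
2.4 (array([-0.59, -0.05, -1.93]), array([ 0.003, -0.001, -0.001]))
2.3 (array([-1.49, -0.04, -2.32]), array([ 0.003, -0.001, -0.001]))
2.2 (array([-2.35, -0.04, -2.82]), array([ 0.003, -0.001, -0.001]))
2.1 (array([-3.16, -0.04, -3.4 ]), array([ 0.003, -0.001, -0.001]))
2.0 (array([-3.93, -0.04, -4.07]), array([ 0.003, -0.001, -0.001]))
1.9 (array([-4.63, -0.03, -4.81]), array([ 0.003, -0.001, -0.001]))
1.8 (array([-5.27, -0.03, -5.63]), array([ 0.003, -0.001, -0.001]))
1.7 (array([-5.83, -0.03, -6.52]), array([ 0.003, -0.001, -0.001]))
```

Emit:
step_arm:
  targets:
    - [[0,0,-1,0,0,0,0],[-0.3,0,-1.7,0,0,0,0],[-0.6,0,-1.95,0,0,0,0],[-1,0,-2.1,0,0,0,0],[-1.5,0,-2.3,0,0,0,0],[-1.9,0,-2.6,0,0,0,0],[-2.4,0,-2.8,0,0,0,0],[-2.8,0,-3.1,0,0,0,0],[-3.2,0,-3.4,0,0,0,0],[-3.2,0,-3.4,0,0,0,0]]

```text
clock: 21.5
position: [0.5048, -0.3259, 0.1005]
tool_rot: [1.343, 1.569, -0.44]
force: [-2.6, -5.3, 4.4]
grip_width: -0.0
```

```bash
python3 path.py 2.1 1.9 1.8 1.7 1.6
python3 - <<'E'
from h import *
cv2.imwrite("pics/w17.png",eyes.grab_frame('wrist')[:,:,::-1])
im=eyes.grab_frame('scene')
cv2.imwrite("pics/s17.png",cv2.resize(im[80:260,190:430],None,fx=3,fy=3,interpolation=cv2.INTER_CUBIC)[:,:,::-1])
E
```

```text
21.5 [ 0.5048 -0.3259  0.1005] [-2.6 -5.3  4.4]
y -156.8
2.1 (array([ 0.13, -0.07, -0.03]), array([ 0.003,  0.   , -0.002]))
1.9 (array([-1.33, -0.06, -1.44]), array([ 0.003,  0.   , -0.002]))
1.8 (array([-1.97, -0.06, -2.26]), array([ 0.003,  0.   , -0.002]))
1.7 (array([-2.54, -0.05, -3.14]), array([ 0.003,  0.   , -0.002]))
1.6 (array([-3.02, -0.05, -4.08]), array([ 0.003,  0.   , -0.002]))
```

View pics/w17.png

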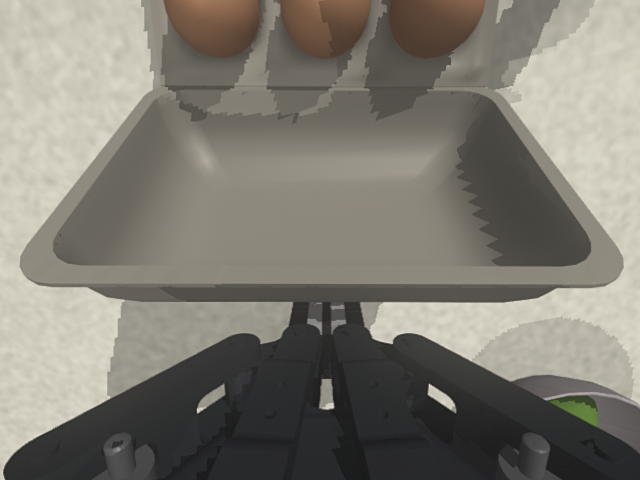

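View pics/s17.png

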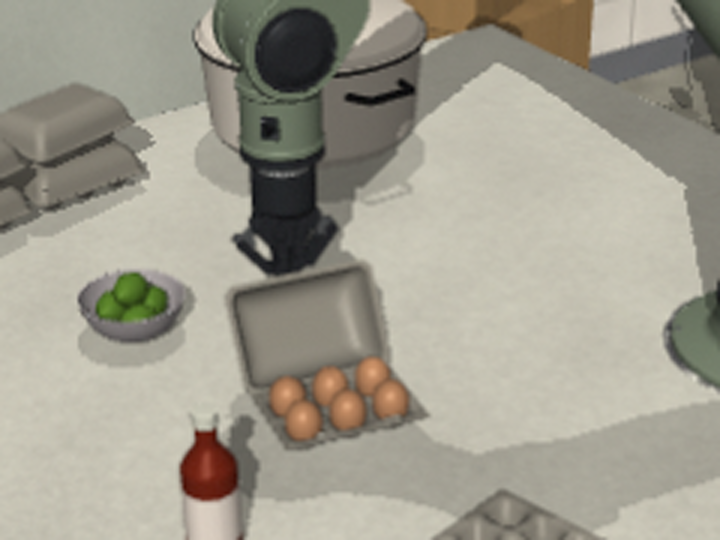

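Run:
```python
from lid import *
st=bot.observe()
for a in (2.0,2.1,2.2,2.3,2.4): 
  e=world(-60+120*np.cos(a),25+120*np.sin(a)); c=world(-60+106*np.cos(a+.409),25+106*np.sin(a+.409)); print(a,proj('wrist',e,st)[0].round(1),proj('wrist',c,st)[0].round(1), proj('scene',e)[0].round(1))
```

```text
2.0 [323.1 237.6] [323.7 281.4] [290.1 171. ]
2.1 [323.2 268.3] [323.8 288.3] [289. 171.]
2.2 [323.4 291. ] [323.9 292. ] [288.1 171.4]
2.3 [323.5 306.9] [324.  292.9] [287.2 172.1]
2.4 [323.6 317.1] [324.1 291.6] [286.4 173.1]
```

The rim is at row 286, so the lid angle is about 2.18 and the lid follows the fingers. I continue.

Emit:
step_arm:
  targets:
    - [[-0.5,0,-0.4,0,0,0,0],[-1,0,-0.9,0,0,0,0],[-1.4,0,-1.4,0,0,0,0],[-1.8,0,-1.9,0,0,0,0],[-2.1,0,-2.4,0,0,0,0],[-2.4,0,-2.9,0,0,0,0],[-2.7,0,-3.4,0,0,0,0],[-2.9,0,-3.8,0,0,0,0],[-3,0,-4.1,0,0,0,0],[-3,0,-4.1,0,0,0,0]]

```text
clock: 22.6
position: [0.5134, -0.2855, 0.1302]
tool_rot: [1.462, 1.569, -0.32]
force: [0.7, -0.1, 0.2]
grip_width: -0.0
```

```bash
python3 path.py 1.6 1.5 1.4 1.3 1.2 1.1 1.0
python3 - <<'E'
from h import *
cv2.imwrite("pics/w18.png",eyes.grab_frame('wrist')[:,:,::-1])
im=eyes.grab_frame('scene')
cv2.imwrite("pics/s18.png",cv2.resize(im[80:260,190:430],None,fx=3,fy=3,interpolation=cv2.INTER_CUBIC)[:,:,::-1])
E
```

```text
22.6 [ 0.5134 -0.2855  0.1302] [ 0.7 -0.1  0.2]
y -115.5
1.6 (array([-0.05, -0.05,  0.05]), array([ 0.003,  0.   , -0.002]))
1.5 (array([-0.45, -0.04, -0.86]), array([ 0.003,  0.   , -0.002]))
1.4 (array([-0.77, -0.04, -1.75]), array([ 0.003,  0.   , -0.002]))
1.3 (array([-0.99, -0.04, -2.67]), array([ 0.003,  0.   , -0.002]))
1.2 (array([-1.12, -0.03, -3.61]), array([ 0.003,  0.   , -0.002]))
1.1 (array([-1.16, -0.03, -4.56]), array([ 0.003,  0.   , -0.002]))
1.0 (array([-1.1 , -0.03, -5.5 ]), array([ 0.003,  0.   , -0.002]))
```

View pics/w18.png

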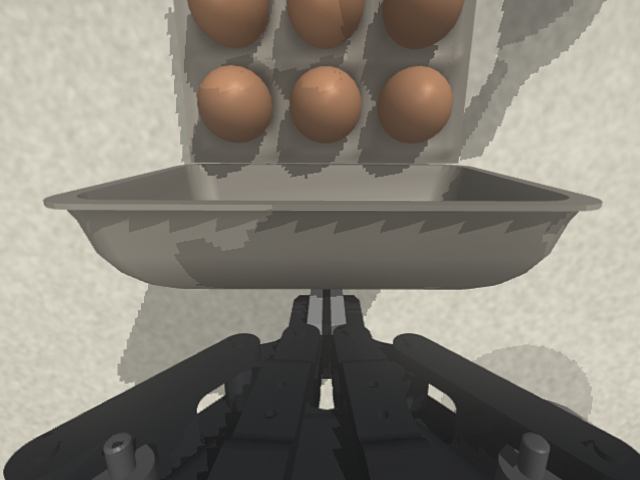

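View pics/s18.png

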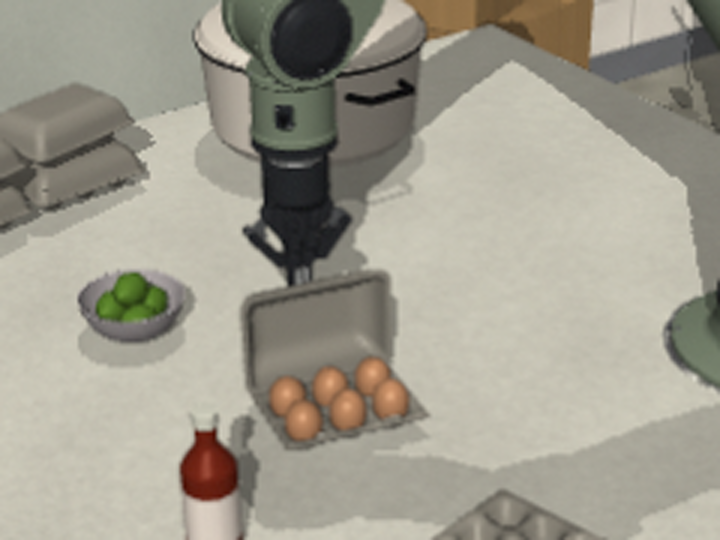

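The lid is nearly upright: its rim is at row 205 and the flat top faces the fingers. I push it over.

Emit:
step_arm:
  targets:
    - [[-0.25,0,-0.5,0,0,0,0],[-0.45,0,-1,0,0,0,0],[-0.7,0,-1.6,0,0,0,0],[-0.85,0,-2.2,0,0,0,0],[-1,0,-2.8,0,0,0,0],[-1.1,0,-3.4,0,0,0,0],[-1.15,0,-4,0,0,0,0],[-1.15,0,-4.6,0,0,0,0],[-1.15,0,-5.2,0,0,0,0],[-1.1,0,-5.5,0,0,0,0]]

```text
clock: 23.7
position: [0.525, -0.2315, 0.141]
tool_rot: [1.481, 1.569, -0.301]
force: [-0.0, -0.7, 1.1]
grip_width: 0.0005
```

```bash
python3 path.py 1.0 .9 .8 .7 .6 .5 .4
python3 - <<'E'
from h import *
cv2.imwrite("pics/w19.png",eyes.grab_frame('wrist')[:,:,::-1])
im=eyes.grab_frame('scene')
cv2.imwrite("pics/s19.png",cv2.resize(im[80:260,190:430],None,fx=3,fy=3,interpolation=cv2.INTER_CUBIC)[:,:,::-1])
E
```

```text
23.7 [ 0.525  -0.2315  0.141 ] [-0.  -0.7  1.1]
y -60.2
1.0 (array([-0.02, -0.02,  0.02]), array([ 0.003,  0.   , -0.001]))
0.9 (array([ 0.13, -0.02, -0.91]), array([ 0.003,  0.   , -0.001]))
0.8 (array([ 0.38, -0.02, -1.83]), array([ 0.003,  0.   , -0.001]))
0.7 (array([ 0.71, -0.01, -2.71]), array([ 0.003,  0.   , -0.001]))
0.6 (array([ 1.14, -0.01, -3.56]), array([ 0.003,  0.   , -0.001]))
0.5 (array([ 1.64, -0.01, -4.36]), array([ 0.003,  0.   , -0.001]))
0.4 (array([ 2.22, -0.01, -5.11]), array([ 0.003,  0.   , -0.001]))
```

View pics/w19.png

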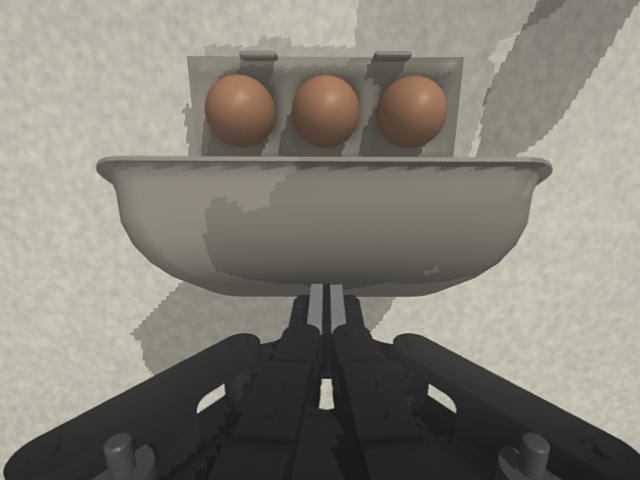

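View pics/s19.png

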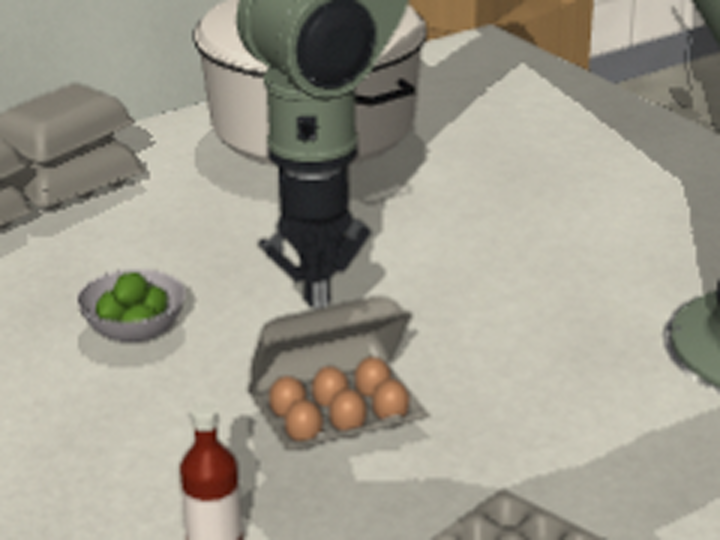

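The lid is coming over, at an angle of about 1, with its front rim at row 163. I continue down to 0.4.

Emit:
step_arm:
  targets:
    - [[0.05,0,-0.5,0,0,0,0],[0.15,0,-1,0,0,0,0],[0.3,0,-1.5,0,0,0,0],[0.45,0,-2.1,0,0,0,0],[0.7,0,-2.7,0,0,0,0],[1,0,-3.3,0,0,0,0],[1.3,0,-3.8,0,0,0,0],[1.65,0,-4.4,0,0,0,0],[1.9,0,-4.8,0,0,0,0],[2.2,0,-5.1,0,0,0,0]]

```text
clock: 24.8
position: [0.5357, -0.1814, 0.1187]
tool_rot: [1.512, 1.57, -0.27]
force: [0.3, 0.6, 0.6]
grip_width: 0.0004
```

```bash
python3 path.py .4 .3 .2 .1 0 -.05
python3 - <<'E'
from h import *
cv2.imwrite("pics/w20.png",eyes.grab_frame('wrist')[:,:,::-1])
im=eyes.grab_frame('scene')
cv2.imwrite("pics/s20.png",cv2.resize(im[80:260,190:430],None,fx=3,fy=3,interpolation=cv2.INTER_CUBIC)[:,:,::-1])
E
```

```text
24.8 [ 0.5357 -0.1814  0.1187] [0.3 0.6 0.6]
y -9.0
0.4 (array([-0.01, -0.  ,  0.01]), array([ 0.004,  0.   , -0.001]))
0.3 (array([ 0.64, -0.  , -0.68]), array([ 0.004,  0.   , -0.001]))
0.2 (array([ 1.36,  0.  , -1.29]), array([ 0.004,  0.   , -0.001]))
0.1 (array([ 2.14,  0.  , -1.84]), array([ 0.004,  0.   , -0.001]))
0.0 (array([ 2.97,  0.  , -2.3 ]), array([ 0.004,  0.   , -0.001]))
-0.05 (array([ 3.4,  0. , -2.5]), array([ 0.004,  0.   , -0.001]))
```

View pics/w20.png

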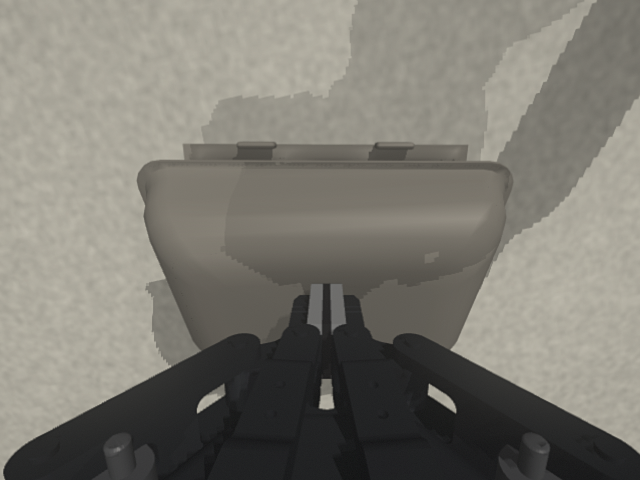

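View pics/s20.png

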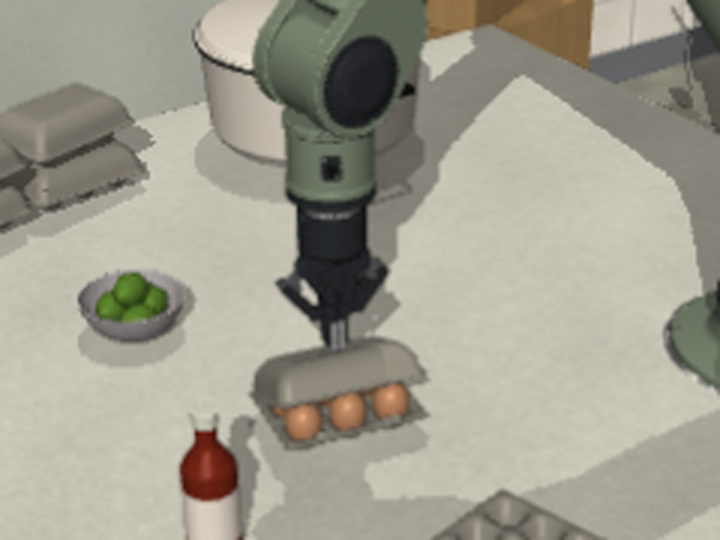

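Emit:
step_arm:
  targets:
    - [[0.35,0,-0.4,0,0,0,0],[0.7,0,-0.8,0,0,0,0],[1.1,0,-1.1,0,0,0,0],[1.5,0,-1.4,0,0,0,0],[1.9,0,-1.7,0,0,0,0],[2.3,0,-1.95,0,0,0,0],[2.7,0,-2.2,0,0,0,0],[3,0,-2.3,0,0,0,0],[3.1,0,-2.3,0,0,0,0],[3.1,0,-2.3,0,0,0,0]]

```text
clock: 25.9
position: [0.5405, -0.1585, 0.0879]
tool_rot: [1.788, 1.57, 0.006]
force: [-1.8, 3.7, 9.7]
grip_width: -0.0001
```

Emit:
step_arm:
  targets:
    - [[0.1,0,0,0,0,0,0],[0.2,0,0,0,0,0,0],[0.2,0,0,0,0,0,0]]

```text
clock: 26.2
position: [0.5408, -0.1583, 0.0873]
tool_rot: [1.475, 1.569, -0.307]
force: [-9.8, 3.1, 33.5]
grip_width: 0.0
```

The force rose to 33 N for 0.6 mm of travel, so the lid is at its stop. I lift away and check.

Emit:
step_arm:
  targets:
    - [[-1,0,0,0,0,0,0],[-3,0,0,0,0,0,0],[-6,0,0,0,0,0,0],[-9,0,3,0,0,0,0],[-12,0,7,0,0,0,0],[-14,0,11,0,0,0,0],[-14,0,15,0,0,0,0],[-14,0,17,0,0,0,0],[-14,0,17,0,0,0,0]]

```text
clock: 27.1
position: [0.5035, -0.3279, 0.2272]
tool_rot: [0.797, 1.569, -0.989]
force: [-0.5, 0.2, 0.3]
grip_width: 0.0
```

Run:
```python
from h import *
st=bot.observe(); print(st['clock'],st['position'],st['force'],st['qd'].round(3))
cv2.imwrite("pics/w21.png",eyes.grab_frame('wrist')[:,:,::-1])
im=eyes.grab_frame('scene')
cv2.imwrite("pics/s21.png",cv2.resize(im[140:320,190:430],None,fx=3,fy=3,interpolation=cv2.INTER_CUBIC)[:,:,::-1])
```

```text
27.1 [ 0.50351415 -0.32794168  0.22721311] [-0.50388861  0.17818982  0.34950985] [-0.044 -0.009 -0.038  0.028 -0.01  -0.008 -0.039]
```

View pics/w21.png

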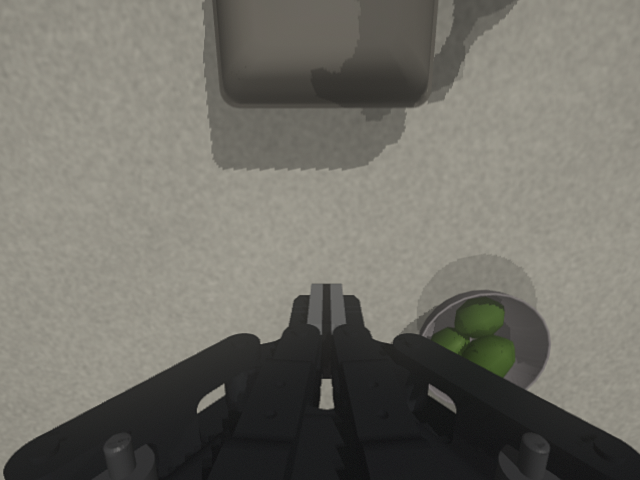

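View pics/s21.png

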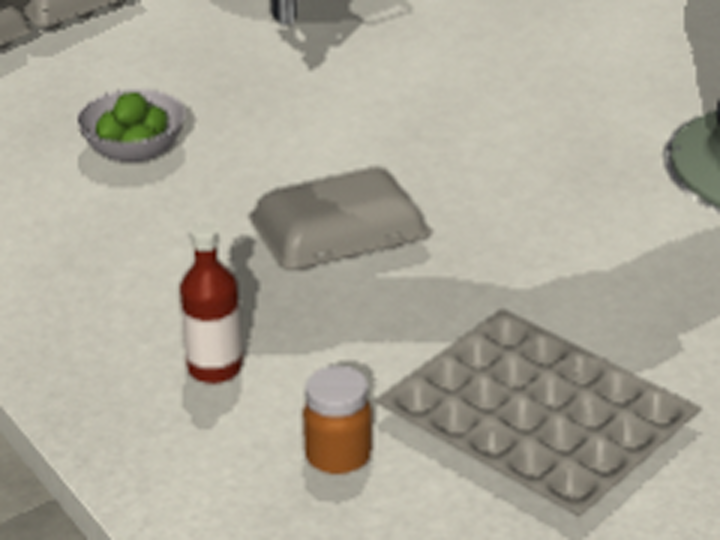

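The scene view shows the lid flat on its base at about (340,220), and no egg is visible. The bottle, jar and limes are where they were. I let the arm settle and hand in.

Emit:
step_arm:
  targets:
    - [[0,0,0,0,0,0,0],[0,0,0,0,0,0,0],[0,0,0,0,0,0,0]]

```text
clock: 27.5
position: [0.5052, -0.3237, 0.2272]
tool_rot: [1.747, 1.569, -0.034]
force: [0.2, 0.0, 0.2]
grip_width: -0.0002
```

Run:
```python
from h import *
print(bot.job_done(), bot.observe()['clock'])
```

```text
the job is handed in; nothing more can be done
the job is handed in; nothing more can be done
```

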